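# Snap a print box's corner with press-stud pliers and drop its lid home

## Robot

A 7-joint arm with a two-finger parallel gripper is mounted at the origin on a cart in front of the work surface, level with it; the furniture and walls round the work are solid. World frame = base frame: x ahead of the robot, y to its left, z up, the work surface at z = 0. Lengths are in m, angles in rad, forces in N, time in s.
With the tool pointing down it reaches from about 0.425 to 0.8 m from the base axis. Payload 8.3 kg.
Tool frame: the origin (TCP) lies between the finger pads; the fingertips stand 14 mm ahead of it and the grasp point (between the pads) lies 5 mm behind it; z points along the fingers, y is the line along which they close (so a half turn about z gives the same grasp; the last joint's range is limited). The gripper opens to 85 mm and grips with 20 to 120 N. Pads are 22 mm wide; open, the fingers measure 114 mm over their backs; the gripper's body (76 mm by 85 mm) begins 54 mm behind the grasp point. The pads swing forward as they close: fully open they stand 13 mm farther back than shut.
Start: joints at [-1.179, 0.383, 0.016, 1.37, -0.006, 1.388, -0.046], TCP at [0.275, 0.561, 0.245] pointing down, gripper open.
Joint ranges: [-2.95, 2.95], [-0.25, 2.06], [-1.52, 1.56], [0.18, 2.33], [-1.44, 4.58], [0.02, 2.06], [-3.01, 3.01]. Speed limits (rad/s): [2.39, 2.39, 3.01, 3.01, 3.14, 3.14, 3.14].

## Interface

Orientations are given as a unit quaternion [w, x, y, z].
In Python, from station import bot, get_image, camera_params, trace, place_of gives the robot as it stands. The module is installed in compiled form; this text tells all that it offers.
- The arm moves only by the shell command python3 -m jog 'ROWS' [FORCE]. ROWS is JSON, one flat list of numbers, 7 for each row, row after row: the shift along the tool's x, y, z scaled (see below), then the turn, a rotation vector about the tool's x, y, z scaled (see below), then the opening, from -1 (shut) to 1 (fully open). A call has 1 to 20 rows; each row shifts and turns the commanded pose from where the row before left it, along the tool's axes as they then stand; what a row does not reach is not made up. The controller multiplies each number of a shift by 0.25 m and each number of a turn by 60 degrees. A row lasts 1/12 s, in which the tool goes at most 41.7 mm and 7.16 degrees, less where a joint would pass 70% of its speed; a pose out of reach is approached as far as the arm can. A call with a number of a shift or a turn outside -1 to 1 is refused whole. A call with a gripper value outside its range is refused whole. The fingers move at their own pace and stop on an object; FORCE is the grip in N (left out, the last holds). Time passes only in rows, so rows that do not move let the fingers close. It gives the time, the measured TCP pose, the force, the opening and the grip force at its end, in the units of the state.
- bot.get_state(): the state, without advancing time (a new reading comes with each control period).
- get_image(name): name is "scene" or "top" or "wrist"; returns the picture (384x512x3 uint8, red, green, blue); there is no depth.
- camera_params(name): a dict with "intrinsics" (3x3 intrinsics, pixels), "R" (3x3) and "t" (3): a world point X has camera coordinates R X + t; the wrist camera has in their place "T_tool_cam" (4x4, takes a point from camera to tool coordinates, whose origin is the TCP and whose axes are the flange's). Camera axes: x right, y down, z forward; pixel columns grow to the right and rows downward; lengths in m; the calibration is good to about 2 mm. A picture is of the moment at which its call begins: read the wrist's pose just before it. camera_params takes no time and is no camera call.
- bot.hand_in(): hands the job in; it is judged then, once.
Trained networks look in the newest picture that a camera, given by its name, has taken for a name from the list of things; names that differ only in an ending like _2 or _b are one class to them, and where a whole thing is asked for, a point or a joint stands for the part that bears it (a point fixed in the world has none). Each returns a list of dicts, best first, with "conf" (0 to 1); they miss things now and then, are a little off and sometimes report something else, mostly with a low value. They report only what shows in the picture. A call takes as long as a camera call. They do not tell look-alikes from the thing itself.
- trace(camera, query): "mask" (384x512 bool, what is visible of it).
- place_of(camera, query): "centre" ([x, y, z] in m, in world coordinates, good to about 4 mm: a listed point, or the origin of a listed thing).
The state is a dict: "time": time; "q": joint angles; "qd": joint speeds; "joint_efforts": joint torques, N m; "eef_pos": TCP position; "tcp_rot": TCP orientation; "wrist_force": force on the tool from outside, world axes, zero at the start; "ft_torque": the same for the moment, N m; "width": finger opening in m; "gripper_force": force on a finger pad.
Only numpy, scipy, OpenCV 4.12 (cv2) and the standard library are available. Lean on these libraries where they do the work, as an engineer would, in place of code of your own. Each camera call takes 0.05 s, during which the arm holds its last target. There are 200 camera calls.

## Task

Finish closing the blue print box. With the red-handled press-stud pliers from the tool block, and nothing else, squeeze the loose corner tab's stud into its socket until it clicks, easing off then so that the board is not crushed, and stand the pliers back upright in their slot; then slide the lid forward, without lifting it off, until it drops flush into the rim. Do not disturb the ink jar, the bottle or the cup.

Things in the scene. Friction and masses are not known exactly. Their poses are not given: they have to be found in the camera images.
- print_box: blue cloth-covered board box, open on top, 160 (x) x 220 (y) x 76 mm, fixed; origin: centre of its underside; front face (-x) towards the robot. Walls 4 mm, rim 76 mm high. Ledges 70 mm up inside the back and side walls carry the lid flush. The loose tab is at the front left (+y) corner; the front right tab is already snapped
- corner_tab: brown fibre tab 58 x 30 x 3 mm ajar by 0.22 to 0.28 rad at the front left corner; origin on its upright hinge, 51 mm up; reaches along its own -y. Its yaw equals the box's when flat on the front wall, less by the opening angle when ajar. The stud is 38 mm from the hinge, its ball 9 mm out of the inner face; the ball meets the socket at about 0.2 rad
- stud_cap (a point): middle of the brass stud cap (15 mm wide) on the tab's outer face, where the front jaw presses; when snapped it is 15.5 mm straight in front of socket_back. More than 45 N here (about 35 N of grip on the handles) crushes the board
- socket_back (a point): middle of the back of the brass socket housing (20 mm wide, 6 mm thick) on the inner face of the front wall, 51 mm above the table, 25 mm below the rim, where the rear jaw presses; axes as the box
- pliers: red-handled press-stud pliers standing jaws down in the block, 170 g, 134 mm tall, 15 mm thick; origin at the pivot, z up, x the squeezing way. Sprung open; they begin to close at about 5 N of grip. The stud clicks at about 15 to 22 N of grip: the load climbs, suddenly gives way, then climbs again once all is shut. The frame tips 0.26 rad on closing
- grip_point (a point): between the red handles, 62 mm above the pivot: hold them here with the fingers pointing down and closing along the pliers' x. Handles are 62 mm wide over all when open, about 30 mm with the jaws on the snapped stud. As they are squeezed the pads slide a little on the handles, which can feel like a small give
- jaw_point (a point): between the middles of the padded jaws, 42 mm below the pivot, 104 mm below grip_point; jaws 37 mm apart when open, each 12 mm wide (y) and 11 mm thick (x), ending 46 mm below the pivot; as the handles are squeezed shut the jaws sink 6 to 8 mm relative to the fingers
- tool_block: wooden block 116 x 90 x 48 mm fixed to the table with an awl and a knife handle at its -y side (up to 88 mm high); pliers stand in it with their x along the block's x
- slot (a point): middle of the floor of the pliers' slot, 8 mm above the table; slot 68 mm (block x) x 18 mm (block y), 40 mm deep; pliers' pivot stands 46 mm above this point
- lid: plywood lid 148.5 x 208.5 x 5 mm, 140 to 280 g, loose, lying pushed back 48 to 60 mm with its back part on the back rim; origin: centre of its underside, axes as the box. Side rims guide it, 1.75 mm play. It is home when its origin is over the box's, 70 mm up
- lid_bar (a point): centre of the dark wooden bar on the lid, 16 (x) x 84 (y) x 14 mm, its top 29 mm above the lid's underside; 35 mm in front of the lid's centre
- ink_jar: black ink jar, 55 mm wide, 57 mm high, in front of the box; origin at its foot
- blue_bottle: dark blue squeeze bottle, 42 mm wide, 115 mm high, right of the box; origin at its foot
- water_cup: light blue cup, 85 mm wide, 93 mm high, left of the box; origin at its foot
Mind the look-alikes: they are no part of the job. What is meant by the pliers is not yellow, and is the larger of those in its own colour.

How it is judged:
By the outcome, as a careful person would: the job done as asked, in the order asked, and still so for the second after the job is handed in, with the robot touching nothing.
It also fails if it takes over 61 s, if anything falls off the work surface, if the arm or the gripper's body presses on something with over 40 N, if the wrist force passes 120 N, or if a joint passes its speed limit or range.

## Working session

There is one attempt and no reset: what is moved stays moved. The work goes in short steps, Python scripts to look and compute and a shell command to move; the robot and the scene stay as the last step left them, time stands still between calls to the robot, and variables do not carry over. Pictures are saved under pics/ and viewed, at most 10 in all, crops included, and the job is handed in when it is done.

```bash
mkdir -p pics; cat > h.py <<'E'
import numpy as np, cv2
from station import bot, get_image, camera_params, trace, place_of
from scipy.spatial.transform import Rotation as Rn
def Rq(q): return Rn.from_quat([q[1],q[2],q[3],q[0]])
def save(im,n): cv2.imwrite('pics/'+n, im[:,:,::-1])
E
python3 - <<'E'
from h import *
s=bot.get_state();print(s)
a=get_image('scene');b=get_image('top')
save(a,'scene1.png');save(b,'top1.png')
for c in('scene','top'):
  for n in 'print_box corner_tab stud_cap socket_back pliers grip_point jaw_point tool_block slot lid lid_bar ink_jar blue_bottle water_cup'.split():
    try: print(c,n,[(np.round(d['centre'],3).tolist(),round(d['conf'],2)) for d in place_of(c,n)][:4])
    except Exception as e: print(c,n,e)
for c in('scene','top','wrist'):
    p=camera_params(c); print(c,p)
E
```

```text
{'time': 0.0, 'q': array([-1.17892813,  0.38425199,  0.01635331,  1.37119021, -0.00629001,
        1.38819273, -0.046497  ]), 'qd': array([-0.00048041, -0.00016221, -0.00055822,  0.00102389,  0.00084163,
       -0.00122894, -0.00033026]), 'joint_efforts': array([-8.44199803e-04, -6.27594209e+01,  8.43557864e-01, -3.71821046e+01,
        1.62781484e-02,  1.42761142e-02, -8.86647103e-05]), 'eef_pos': array([0.27427953, 0.56105726, 0.24425373]), 'tcp_rot': array([-2.05275744e-04,  2.25386995e-01,  9.74268808e-01, -9.75132510e-04]), 'wrist_force': array([ 0.38125207,  0.47548448, -0.06357591]), 'ft_torque': array([-0.03735302,  0.01065358, -0.03435565]), 'gripper_force': 0.0, 'width': 0.08486495959649074}
scene print_box [([0.614, 0.104, 0.0], 0.72)]
scene corner_tab [([0.544, 0.222, 0.052], 0.52)]
scene stud_cap [([0.526, 0.187, 0.046], 0.48), ([0.613, 0.103, -0.0], 0.29)]
scene socket_back [([0.549, 0.184, 0.053], 0.66)]
scene pliers [([0.446, -0.089, 0.038], 0.85), ([0.306, -0.184, 0.045], 0.83), ([0.435, -0.202, 0.057], 0.8)]
scene grip_point [([0.304, -0.184, 0.112], 0.8), ([0.437, 
[... 2343 characters left out ...]
    [-9.78005319e-01,  4.27967027e-02, -2.04142200e-01],
       [ 2.03921833e-01, -9.49954536e-03, -9.78941083e-01]]), 't': array([0.08173771, 0.53639983, 1.26600779])}
wrist {'intrinsics': array([[329.03256851,   0.        , 254.47287192],
       [  0.        , 329.03256851, 191.92452804],
       [  0.        ,   0.        ,   1.        ]]), 'T_tool_cam': array([[-7.42879692e-04, -9.59459187e-01, -2.81846620e-01,
         7.10924235e-02],
       [ 9.99999257e-01, -9.85243883e-04,  7.18199687e-04,
        -1.41811416e-04],
       [-9.66770946e-04, -2.81845877e-01,  9.59459205e-01,
        -1.28343022e-01],
       [ 0.00000000e+00,  0.00000000e+00,  0.00000000e+00,
         1.00000000e+00]])}
```

```bash
python3 - <<'E'
import cv2
a=cv2.imread('pics/scene1.png');cv2.imwrite('pics/scene1b.png',cv2.resize(a,(800,600),interpolation=cv2.INTER_CUBIC))
a=cv2.imread('pics/top1.png');cv2.imwrite('pics/top1b.png',cv2.resize(a,(800,600),interpolation=cv2.INTER_CUBIC))
E
```

```text
(no output)
```

View pics/scene1b.png

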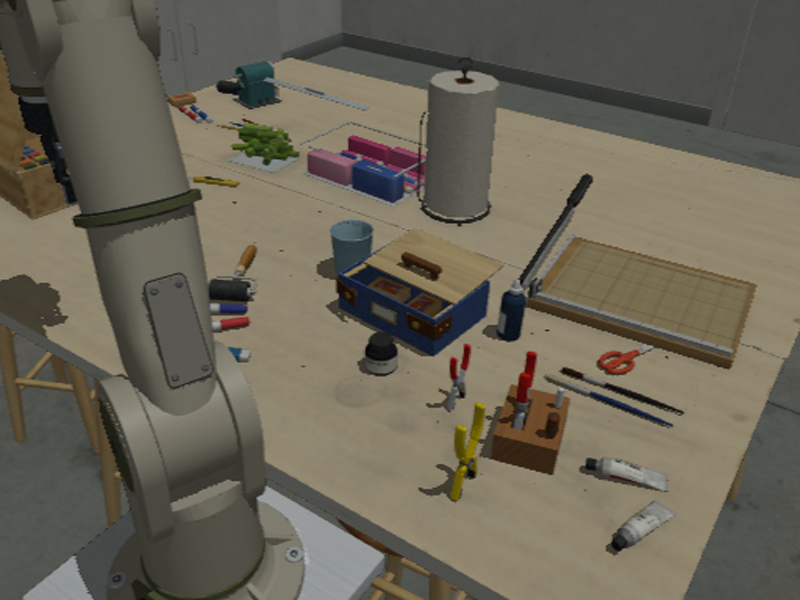

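View pics/top1b.png

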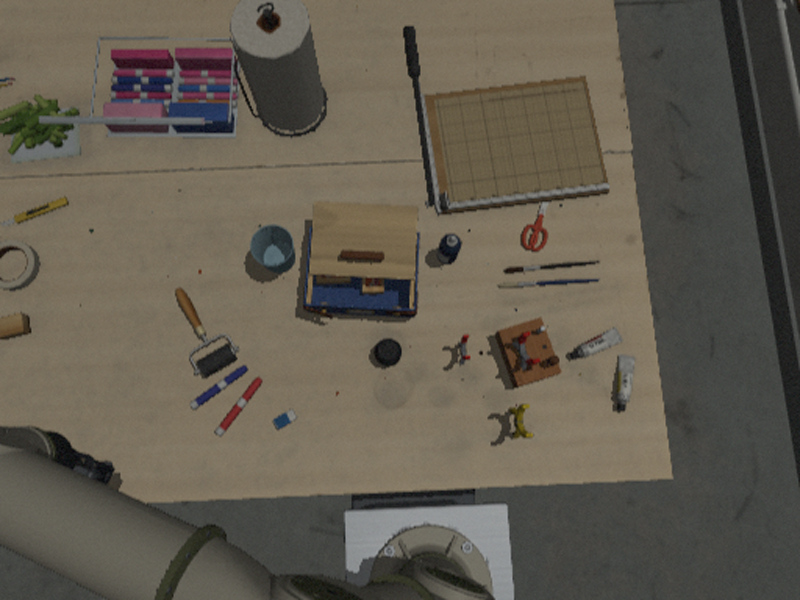

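The red pliers meant stand in the block, around (520-535, 340-365) in the top view. The smaller red pair is at (460,350) and the yellow pair at (520,425). The box sits at (360,260), with its ajar tab at the front left (305,310).

```bash
cat >> h.py <<'E'
def plan(xyz,az=None,pos=None,q=None,n=None):
    "turn first (tool vertical, tool y at azimuth az rad), then straight shift; prints per-row units"
    s=bot.get_state(); p=np.array(s['eef_pos'] if pos is None else pos); R=Rq(s['tcp_rot'])
    y=R.as_matrix()[:,1]; a=np.arctan2(y[1],y[0]) if az is None else az
    Y=np.array([np.cos(a),np.sin(a),0]);Z=np.array([0,0,-1.]);T=Rn.from_matrix(np.c_[np.cross(Y,Z),Y,Z])
    rv=np.degrees((R.inv()*T).as_rotvec())/60; m=max(1,int(np.ceil(np.linalg.norm(rv)*60/7)))
    d=T.inv().apply(np.array(xyz)-p)/.25; k=n or max(1,int(np.ceil(np.linalg.norm(d)/.16)))
    print('now',p.round(4),'turn',np.round(rv/m,4),'x',m,'| shift',np.round(d/k,4),'x',k,'| total',np.round(d,4))
E
python3 - <<'E'
from h import *
plan([.5,.15,.27],np.radians(17)); 
plan([.434,-.202,.27],np.radians(17),pos=[.5,.15,.27])
E
```

```text
now [0.2745 0.5615 0.2453] turn [-0.     -0.      0.1118] x 7 | shift [-0.1531  0.0318 -0.0082] x 12 | total [-1.8377  0.3813 -0.0989]
now [0.5  0.15 0.27] turn [-0.     -0.      0.1118] x 7 | shift [-0.141  -0.0738  0.    ] x 9 | total [-1.2693 -0.6641  0.    ]
```

```bash
python3 -m jog '[0,0,0,0,0,0.112,1, 0,0,0,0,0,0.112,1, 0,0,0,0,0,0.112,1, 0,0,0,0,0,0.112,1, 0,0,0,0,0,0.112,1, 0,0,0,0,0,0.112,1, 0,0,0,0,0,0.112,1, -0.153,0.032,-0.008,0,0,0,1, -0.153,0.032,-0.008,0,0,0,1, -0.153,0.032,-0.008,0,0,0,1, -0.153,0.032,-0.008,0,0,0,1, -0.153,0.032,-0.008,0,0,0,1, -0.153,0.032,-0.008,0,0,0,1, -0.153,0.032,-0.008,0,0,0,1, -0.153,0.032,-0.008,0,0,0,1, -0.153,0.032,-0.008,0,0,0,1, -0.153,0.032,-0.008,0,0,0,1, -0.153,0.032,-0.008,0,0,0,1, -0.153,0.032,-0.008,0,0,0,1]'
python3 - <<'E'
from h import *
s=bot.get_state(); print(s['time'],s['q'].round(3)); save(get_image('wrist'),'w_box.png')
R=Rq(s['tcp_rot']).as_matrix()
for n in 'print_box corner_tab stud_cap socket_back lid_bar lid ink_jar'.split(): print(n,[(np.round(d['centre'],3).tolist(),round(d['conf'],2)) for d in place_of('wrist',n)][:2])
plan([.434,-.202,.27],np.radians(17))
E
```

```text
time: 3.08
eef_pos: [0.5004, 0.1484, 0.2698]
tcp_rot: [0.0, 0.595, 0.803, 0.0]
wrist_force: [1.5, 1.1, 0.7]
width: 0.0854
gripper_force: 0.0
3.0833 [-0.744  0.149  0.447  1.629 -0.066  1.378  0.007]
print_box [([0.616, 0.103, -0.005], 0.7)]
corner_tab [([0.541, 0.221, 0.05], 0.87), ([0.554, 0.181, 0.048], 0.3)]
stud_cap [([0.53, 0.186, 0.052], 0.97)]
socket_back [([0.555, 0.182, 0.049], 0.64)]
lid_bar [([0.634, 0.101, 0.098], 0.87), ([0.451, 0.061, -0.001], 0.21)]
lid [([0.673, 0.096, 0.077], 0.82), ([0.527, 0.188, 0.052], 0.18)]
ink_jar [([0.45, 0.059, -0.003], 0.78)]
now [0.4992 0.1518 0.2691] turn [-0.0004 -0.0004  0.001 ] x 1 | shift [-0.1419 -0.0737 -0.0004] x 9 | total [-1.2772 -0.6632 -0.0036]
```

```bash
python3 -m jog '[-0.142,-0.074,0,0,0,0,1, -0.142,-0.074,0,0,0,0,1, -0.142,-0.074,0,0,0,0,1, -0.142,-0.074,0,0,0,0,1, -0.142,-0.074,0,0,0,0,1, -0.142,-0.074,0,0,0,0,1, -0.142,-0.074,0,0,0,0,1, -0.142,-0.074,0,0,0,0,1, -0.142,-0.074,0,0,0,0,1, 0,0,0,0,0,0,1, 0,0,0,0,0,0,1]'
cat >> h.py <<'E'
def wcam(s):
    T=np.array(camera_params('wrist')['T_tool_cam']);R=Rq(s['tcp_rot']).as_matrix()
    return R@T[:3,:3], R@T[:3,3]+s['eef_pos']   # cam->world
def ray(name,uv,s=None):
    c=camera_params(name);K=np.array(c['intrinsics'])
    if name=='wrist': Rc,o=wcam(s)
    else: Rc=np.array(c['R']).T; o=-Rc@c['t']
    d=np.linalg.inv(K)@np.r_[uv,1]; d=Rc@d; return o,d/np.linalg.norm(d)
def atz(name,uv,z,s=None):
    o,d=ray(name,uv,s); return o+d*(z-o[2])/d[2]
def meet(rays):
    A=sum(np.eye(3)-np.outer(d,d) for o,d in rays);b=sum((np.eye(3)-np.outer(d,d))@o for o,d in rays);return np.linalg.solve(A,b)
def places(cam,names):
    for n in names.split(): print(cam,n,[(np.round(d['centre'],3).tolist(),round(d['conf'],2)) for d in place_of(cam,n)][:3])
E
python3 - <<'E'
from h import *
s=bot.get_state(); print(s['q'].round(3),s['eef_pos']); im=get_image('wrist'); save(im,'w_pl.png'); np.save('s_pl.npy',s,allow_pickle=True)
places('wrist','pliers grip_point jaw_point slot tool_block')
a=cv2.resize(cv2.imread('pics/w_pl.png'),(800,600));cv2.imwrite('pics/w_plb.png',a)
a=cv2.resize(cv2.imread('pics/w_box.png'),(800,600));cv2.imwrite('pics/w_boxb.png',a)
m=trace('wrist','tool_block')[0]['mask'];print(cv2.minAreaRect(cv2.findNonZero(m.astype(np.uint8))))
E
```

```text
time: 4.4
eef_pos: [0.4329, -0.2054, 0.2695]
tcp_rot: [0.0, 0.597, 0.802, -0.0]
wrist_force: [0.9, 0.3, 0.0]
width: 0.0858
gripper_force: 0.0
[-0.37   0.044  0.781  1.742 -0.031  1.368  0.709] [ 0.43285039 -0.20544154  0.2694902 ]
wrist pliers [([0.435, -0.204, 0.055], 0.77), ([0.302, -0.184, 0.044], 0.59), ([0.447, -0.091, 0.037], 0.56)]
wrist grip_point [([0.43, -0.198, 0.116], 0.8), ([0.447, -0.091, 0.083], 0.62), ([0.303, -0.182, 0.105], 0.61)]
wrist jaw_point [([0.306, -0.188, 0.002], 0.95), ([0.44, -0.086, 0.002], 0.78)]
wrist slot [([0.433, -0.197, 0.009], 0.63)]
wrist tool_block [([0.432, -0.2, 0.117], 0.73), ([0.434, -0.2, -0.001], 0.62)]
((257.0, 174.5), (91.0, 108.0), 90.0)
```

View pics/w_plb.png

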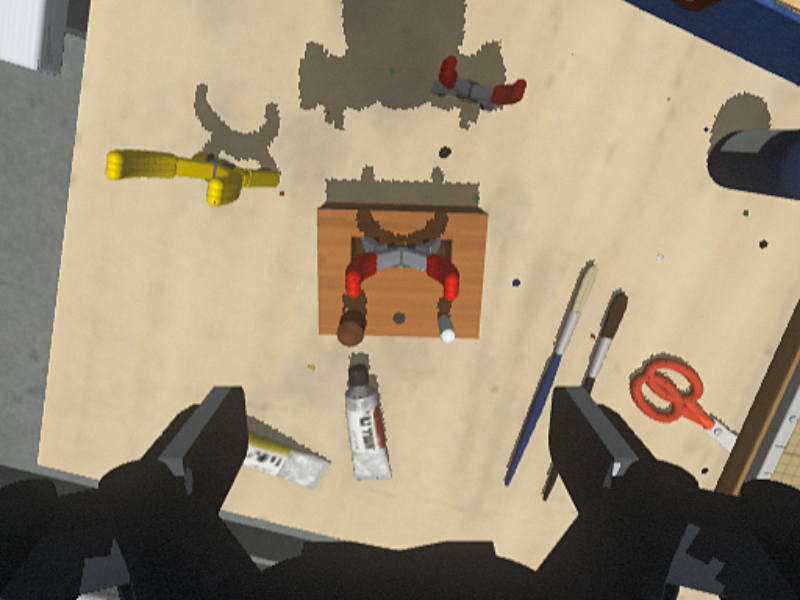

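View pics/w_boxb.png

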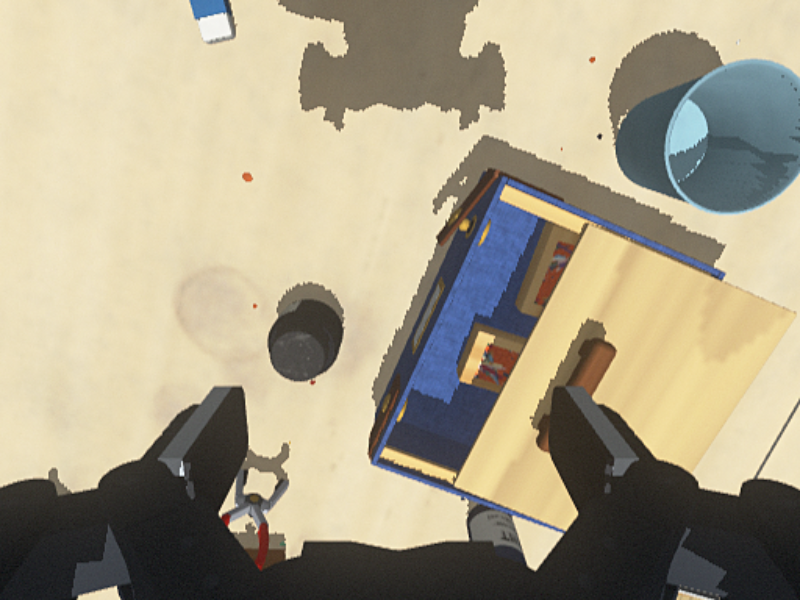

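The wrist view shows the red pliers in the block, with handle tips at (352,285) and (452,285) and the block's top edges almost level in the picture. In the box view the tab's cap is at (465,225) and the ink jar at (305,340).

```bash
python3 -m jog '[0,0,0.12,0,0,0,1, 0,0,0.12,0,0,0,1, 0,0,0,0,0,0,1, 0,0,0,0,0,0,1]'
python3 - <<'E'
from h import *
s0=np.load('s_pl.npy',allow_pickle=True).item()
P=[atz('wrist',np.array(p)*.64,.048,s0)[:2] for p in [(318,209.5),(487,213),(480,338),(318,334)]]
for a,b in((0,1),(3,2),(0,3),(1,2)):
  d=P[b]-P[a];print('edge',np.linalg.norm(d).round(4),np.degrees(np.arctan2(d[1],d[0])).round(2))
print('mid',sum(P)/4)
s=bot.get_state();im=get_image('wrist');save(im,'w_pl2.png');print(s['eef_pos'])
places('wrist','grip_point slot pliers')
def reds(f,box):
  h=cv2.cvtColor(cv2.imread(f),cv2.COLOR_BGR2HSV);m=((h[...,0]<8)|(h[...,0]>172))&(h[...,1]>170)&(h[...,2]>70)
  mm=np.zeros_like(m);x0,y0,x1,y1=box;mm[y0:y1,x0:x1]=m[y0:y1,x0:x1]
  n,l,st,c=cv2.connectedComponentsWithStats(mm.astype(np.uint8));return [(st[i].tolist(),c[i].round(1).tolist()) for i in range(1,n) if st[i][4]>60]
print(reds('pics/w_pl.png',(203,130,315,220)));print(reds('pics/w_pl2.png',(100,60,420,300)))
a=cv2.resize(cv2.imread('pics/w_pl2.png')[40:328,64:448],(800,600));cv2.imwrite('pics/w_pl2b.png',a)
E
```

```text
time: 5.08
eef_pos: [0.4327, -0.2031, 0.2088]
tcp_rot: [-0.001, 0.595, 0.804, -0.001]
wrist_force: [-0.1, 0.1, 0.6]
width: 0.0853
gripper_force: 0.0
edge 0.1141 15.48
edge 0.1173 15.15
edge 0.0893 -75.84
edge 0.09 -73.76
mid [ 0.43943519 -0.21796554]
[ 0.43270945 -0.20311813  0.20875275]
wrist grip_point [([0.299, -0.188, 0.106], 0.9), ([0.446, -0.088, 0.08], 0.87), ([0.435, -0.199, 0.113], 0.7)]
wrist slot [([0.434, -0.199, 0.009], 0.74)]
wrist pliers [([0.437, -0.203, 0.057], 0.87), ([0.446, -0.089, 0.038], 0.75), ([0.301, -0.183, 0.047], 0.65)]
[([221, 162, 20, 29, 348], [229.9, 174.7]), ([273, 163, 21, 30, 361], [283.7, 175.8])]
[([328, 60, 25, 4, 70], [339.0, 61.2]), ([212, 179, 26, 41, 594], [223.3, 197.5]), ([277, 181, 27, 41, 637], [291.0, 199.4])]
```

View pics/w_pl2b.png

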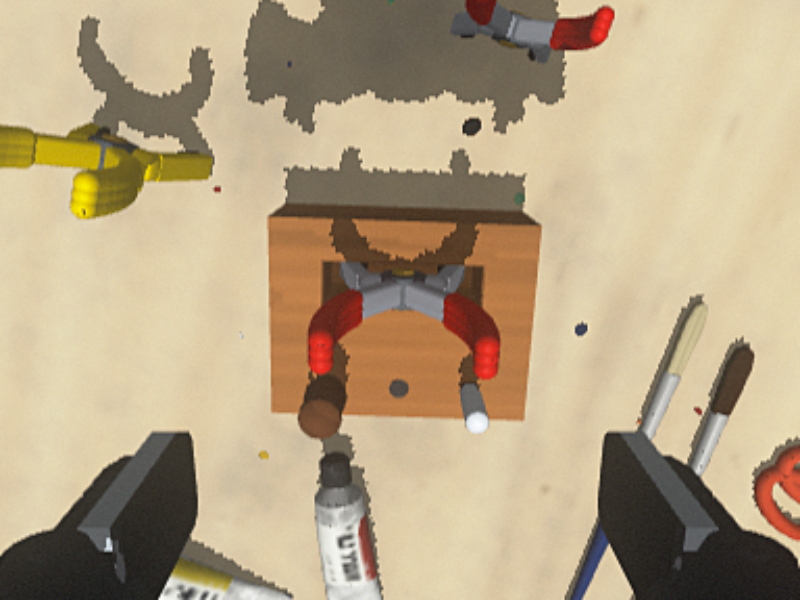

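The lower view shows the handles at (320,355) and (487,360), straddled by the open fingers. The awl and knife handles stand clear below them.

```bash
python3 - <<'E'
from h import *
s0=np.load('s_pl.npy',allow_pickle=True).item(); s=bot.get_state()
L=meet([ray('wrist',(229.9,174.7),s0),ray('wrist',(223.3,197.5),s)]);Rr=meet([ray('wrist',(283.7,175.8),s0),ray('wrist',(291,199.4),s)])
print('handles',L.round(4),Rr.round(4),'mid',((L+Rr)/2).round(4),np.linalg.norm(L-Rr),np.degrees(np.arctan2(*(Rr-L)[1::-1])))
# at assumed tip z
for uvs in (((220+8,190),(218,219)),((285,192),(296,221))): print(meet([ray('wrist',uvs[0],s0),ray('wrist',uvs[1],s)]).round(4))
plan([.4345,-.201,.115],np.radians(15.3))
E
```

```text
handles [ 0.4124 -0.2017  0.1387] [ 0.4516 -0.1867  0.1533] mid [ 0.432  -0.1942  0.146 ] 0.044442761115902576 20.855262535867038
[ 0.4137 -0.2082  0.1599]
[ 0.4544 -0.1941  0.1691]
now [ 0.4344 -0.2042  0.211 ] turn [0.0022 0.0012 0.0268] x 1 | shift [0.0041 0.0013 0.128 ] x 3 | total [0.0124 0.0039 0.3841]
```

```bash
python3 - <<'E'
from h import *
s=bot.get_state();print(s['eef_pos'])
for z in(.12,.13,.14):
  a=atz('wrist',(217.6,210),z,s);b=atz('wrist',(297.8,212.8),z,s);print(z,a.round(4),b.round(4),((a+b)/2).round(4),np.linalg.norm(a-b),np.degrees(np.arctan2(*(b-a)[1::-1])))
get_image('top');get_image('scene')
for i in range(1):
  places('top','grip_point slot pliers');places('scene','grip_point slot pliers')
plan([.434,-.200,.111],np.radians(15.3))
E
```

```text
[ 0.43438072 -0.20423946  0.21102691]
0.12 [ 0.412  -0.2178  0.12  ] [ 0.4669 -0.2034  0.12  ] [ 0.4394 -0.2106  0.12  ] 0.05675716323164045 14.69518740117833
0.13 [ 0.412  -0.2141  0.13  ] [ 0.4644 -0.2004  0.13  ] [ 0.4382 -0.2072  0.13  ] 0.054168809299301804 14.695187401178371
0.14 [ 0.4121 -0.2104  0.14  ] [ 0.462  -0.1973  0.14  ] [ 0.4371 -0.2038  0.14  ] 0.051580455366963186 14.695187401178314
top grip_point [([0.309, -0.184, 0.112], 0.7), ([0.436, -0.201, 0.12], 0.68), ([0.445, -0.089, 0.085], 0.55)]
top slot [([0.431, -0.202, 0.008], 0.89)]
top pliers [([0.443, -0.088, 0.038], 0.64), ([0.435, -0.203, 0.057], 0.51), ([0.307, -0.185, 0.045], 0.41)]
scene grip_point [([0.448, -0.091, 0.079], 0.79), ([0.304, -0.184, 0.113], 0.63), ([0.637, 0.098, 0.095], 0.63)]
scene slot []
scene pliers [([0.309, -0.183, 0.046], 0.97), ([0.444, -0.089, 0.038], 0.73)]
now [ 0.4335 -0.2039  0.2095] turn [0.0001 0.     0.0268] x 1 | shift [0.0048 0.0021 0.1313] x 3 | total [0.0145 0.0062 0.3938]
```

```bash
python3 -m jog '[0.008,0.008,0,0,0,0.025,1, 0,0,0.131,0,0,0,1, 0,0,0.131,0,0,0,1, 0,0,0.131,0,0,0,1, 0,0,0,0,0,0,1, 0,0,0,0,0,0,1, 0,0,0,0,0,0,0.55, 0,0,0,0,0,0,0.5, 0,0,0,0,0,0,0.5, 0,0,0,0,0,0,0.5]' 20
python3 - <<'E'
from h import *
s=bot.get_state();print(s['eef_pos'],s['width'],s['gripper_force'],s['wrist_force'],s['time'])
save(get_image('wrist'),'w3.png');a=cv2.resize(cv2.imread('pics/w3.png')[80:384],(800,475));cv2.imwrite('pics/w3b.png',a)
E
```

```text
time: 6.52
eef_pos: [0.4356, -0.2017, 0.1124]
tcp_rot: [0.001, 0.606, 0.796, 0.001]
wrist_force: [-0.4, -0.1, 0.1]
width: 0.0646
gripper_force: 0.2
[ 0.43557927 -0.2016594   0.11239751] 0.06462162753368124 0.21773093837964552 [-0.39722211 -0.05234135  0.11397286] 6.5167
```

View pics/w3b.png

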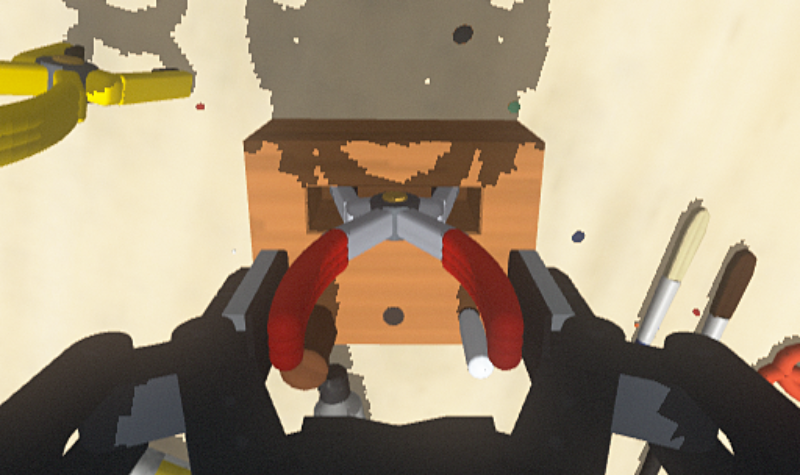

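The handles at (290,320) and (505,320) lie centred between the pads with a small gap on each side. I close gently.

```bash
python3 -m jog '[0,0,0,0,0,0,0.44, 0,0,0,0,0,0,0.44, 0,0,0,0,0,0,0.44]'; python3 -m jog '[0,0,0,0,0,0,0.38, 0,0,0,0,0,0,0.38, 0,0,0,0,0,0,0.38, 0,0,0,0,0,0,0.38]'
```

```text
time: 6.82
eef_pos: [0.4355, -0.2019, 0.1121]
tcp_rot: [0.001, 0.606, 0.795, 0.0]
wrist_force: [-1.0, 0.7, 6.8]
width: 0.0616
gripper_force: 6.8
time: 7.15
eef_pos: [0.4359, -0.2022, 0.1126]
tcp_rot: [0.001, 0.606, 0.795, 0.001]
wrist_force: [-1.4, 0.3, 11.2]
width: 0.0588
gripper_force: 9.1
```

```bash
python3 -m jog '[0,0,-0.03,0,0,0,0.38, 0,0,-0.06,0,0,0,0.38, 0,0,-0.08,0,0,0,0.38, 0,0,-0.08,0,0,0,0.38, 0,0,-0.08,0,0,0,0.38, 0,0,-0.08,0,0,0,0.38, 0,0,-0.08,0,0,0,0.38, 0,0,-0.08,0,0,0,0.38, 0,0,-0.02,0,0,0,0.38, 0,0,0,0,0,0,0.38]'
python3 - <<'E'
from h import *
s=bot.get_state();print(s['eef_pos'],s['width'],s['gripper_force'],s['wrist_force'],s['time'])
im=get_image('wrist');save(im,'w4.png')
get_image('top');get_image('scene')
for c in('wrist','top','scene'): places(c,'jaw_point pliers grip_point')
for c in('top','scene','top','scene'):
  get_image(c);places(c,'print_box corner_tab stud_cap socket_back lid_bar')
E
```

```text
time: 7.98
eef_pos: [0.4354, -0.2016, 0.2598]
tcp_rot: [0.001, 0.606, 0.796, 0.001]
wrist_force: [-0.5, 0.8, -2.2]
width: 0.0591
gripper_force: 4.1
[ 0.43535953 -0.20161533  0.25980378] 0.05907551816477988 4.051625002466608 [-0.45543436  0.83859386 -2.24586354] 7.9833
wrist jaw_point [([0.431, -0.202, 0.002], 0.71), ([0.442, -0.088, -0.0], 0.65), ([0.31, -0.185, 0.004], 0.65)]
wrist pliers [([0.445, -0.085, 0.036], 0.87), ([0.304, -0.185, 0.046], 0.58), ([0.437, -0.201, 0.202], 0.55)]
wrist grip_point [([0.301, -0.188, 0.105], 0.83), ([0.448, -0.087, 0.085], 0.8)]
top jaw_point [([0.44, -0.198, 0.157], 0.62), ([0.451, -0.088, 0.001], 0.51), ([0.299, -0.188, 0.002], 0.43)]
top pliers [([0.301, -0.182, 0.045], 0.73), ([0.447, -0.087, 0.035], 0.52), ([0.529, 0.187, 0.052], 0.47)]
top grip_point [([0.449, -0.086, 0.084], 0.47), ([0.306, -0.185, 0.113], 0.47), ([0.435, -0.202, 0.266], 0.44)]
scene jaw_point [([0.437, -0.198, 0.161], 0.81), ([0.445, -0.087, 0.005], 0.61), ([0.299, -0.186, 0.006], 0.6)]
scene pliers [([0.434, -0.203, 0.201], 0.81), ([0.441, -0.09, 0.037], 0.69), ([0.308, -0
[... 399 characters left out ...]
)]
scene stud_cap [([0.528, 0.185, 0.048], 0.69)]
scene socket_back [([0.551, 0.182, 0.053], 0.62)]
scene lid_bar [([0.64, 0.101, 0.094], 0.88)]
top print_box [([0.432, -0.2, 0.01], 0.73), ([0.617, 0.104, 0.002], 0.64)]
top corner_tab [([0.636, 0.102, 0.095], 0.46), ([0.543, 0.218, 0.053], 0.45)]
top stud_cap [([0.526, 0.188, 0.051], 0.46)]
top socket_back [([0.548, 0.183, 0.055], 0.6)]
top lid_bar [([0.633, 0.101, 0.097], 0.72)]
scene print_box [([0.613, 0.103, 0.001], 0.82)]
scene corner_tab [([0.543, 0.218, 0.054], 0.4)]
scene stud_cap [([0.526, 0.186, 0.051], 0.58)]
scene socket_back [([0.553, 0.181, 0.05], 0.95), ([0.433, -0.2, 0.01], 0.21)]
scene lid_bar [([0.639, 0.102, 0.093], 0.71)]
```

```bash
python3 - <<'E'
from h import *
s0=dict(eef_pos=np.array([.4998,.1503,.2695]),tcp_rot=np.array([0,.5953,.8035,0]))
P={k:atz('wrist',np.array(p)*.64,.076,s0)[:2] for k,p in dict(FL=(502,181),FR=(372,461),BL=(722,276)).items()}
print({k:v.round(4) for k,v in P.items()})
d=P['FL']-P['FR'];print(np.linalg.norm(d),np.degrees(np.arctan2(-d[0],d[1])))
d=P['BL']-P['FL'];print(np.linalg.norm(d),np.degrees(np.arctan2(d[1],d[0])))
# line fit on the rim edge in top image: blue mask
for c,f in(('top','top1.png'),('scene','scene1.png')):
  get_image(c)
  m=trace(c,'print_box')
  for k in m[:2]:
    r=cv2.minAreaRect(cv2.findNonZero(k['mask'].astype(np.uint8)));print(c,k['conf'],k['mask'].sum(),r)
im=cv2.imread('pics/top1.png');cv2.imwrite('pics/top_box.png',cv2.resize(im[120:215,180:280],(800,760)[:1]+(600,) if 0 else (632,600),interpolation=cv2.INTER_CUBIC))
E
```

```text
{'FL': array([0.546 , 0.2192]), 'FR': array([0.5244, 0.0075]), 'BL': array([0.7021, 0.2043])}
0.2128044394064125 -5.826752165332344
0.15682685741958882 -5.4786099610600285
top 0.93 1723 ((230.5, 188.5), (25.0, 73.0), 90.0)
scene 0.55 3165 ((261.48333740234375, 197.80958557128906), (98.65080261230469, 52.50212478637695), 9.926244735717773)
```

View pics/top_box.png

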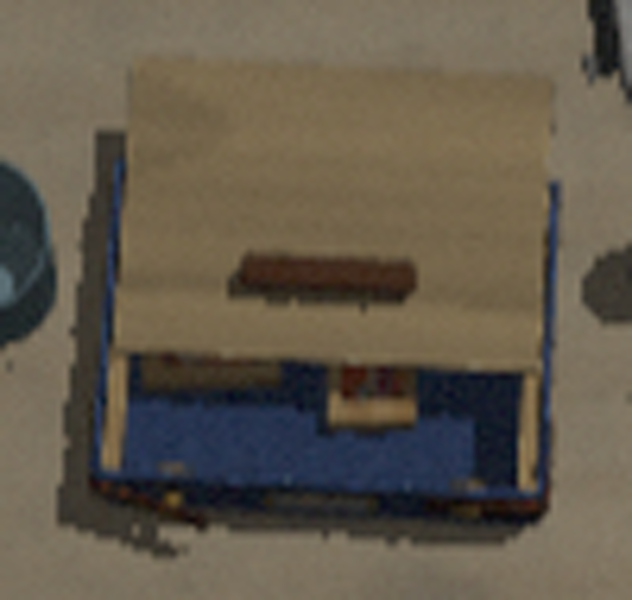

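The enlarged top view shows the tab's ajar edge at the front left (150,505) and the bar at (325,275). The lid is pushed back, and the box has a yaw of about -5.6°.

```bash
python3 - <<'E'
from h import *
plan([.538,.183,.26],np.radians(-5.6))
E
```

```text
now [ 0.4347 -0.2014  0.2585] turn [-0.     -0.      0.0875] x 4 | shift [ 0.157   0.0261 -0.0006] x 10 | total [ 1.5704  0.261  -0.0059]
```

```bash
python3 -m jog '[0,0,0,0,0,0.07,0.4, 0,0,0,0,0,0.07,0.4, 0,0,0,0,0,0.07,0.4, 0,0,0,0,0,0.07,0.4, 0,0,0,0,0,0.07,0.4, 0.06,0.01,0,0,0,0,0.4, 0.12,0.02,0,0,0,0,0.4, 0.13,0.021,0,0,0,0,0.4, 0.13,0.021,0,0,0,0,0.4, 0.13,0.021,0,0,0,0,0.4, 0.13,0.021,0,0,0,0,0.4, 0.13,0.021,0,0,0,0,0.4, 0.13,0.021,0,0,0,0,0.4, 0.13,0.021,0,0,0,0,0.4, 0.13,0.021,0,0,0,0,0.4, 0.13,0.021,0,0,0,0,0.4, 0.13,0.021,0,0,0,0,0.4, 0.09,0.022,0,0,0,0,0.4, 0.03,0.01,0,0,0,0,0.4, 0,0,0,0,0,0,0.4]'
python3 - <<'E'
from h import *
for i in range(3):
  s=bot.get_state();print(s['eef_pos'],s['width'],s['gripper_force'],s['time'])
  for c in('scene','top','wrist'):
    im=get_image(c);places(c,'jaw_point pliers')
    if i==0: save(im,'a_%s.png'%c)
s=bot.get_state();print(np.degrees(Rq(s['tcp_rot']).as_matrix()))
places('wrist','stud_cap socket_back')
E
```

```text
time: 11.65
eef_pos: [0.5413, 0.1929, 0.2576]
tcp_rot: [-0.0, 0.739, 0.673, -0.001]
wrist_force: [-0.6, -0.0, -1.8]
width: 0.0594
gripper_force: 4.0
[0.54127931 0.19290445 0.2576146 ] 0.05944052596751726 4.012904132832773 11.65
scene jaw_point [([0.446, -0.088, 0.004], 0.76), ([0.301, -0.184, 0.005], 0.74), ([0.543, 0.205, 0.158], 0.61)]
scene pliers [([0.303, -0.183, 0.047], 0.76), ([0.54, 0.199, 0.201], 0.74), ([0.444, -0.091, 0.04], 0.69)]
top jaw_point [([0.302, -0.19, -0.001], 0.65), ([0.435, -0.201, -0.003], 0.65), ([0.448, -0.087, 0.001], 0.42)]
top pliers [([0.447, -0.087, 0.035], 0.59), ([0.304, -0.182, 0.043], 0.54)]
wrist jaw_point []
wrist pliers [([0.545, 0.192, 0.2], 0.76)]
[0.5414517  0.18931794 0.25883461] 0.05964783726325247 4.016759519290645 12.1
scene jaw_point [([0.3, -0.188, 0.007], 0.83), ([0.544, 0.198, 0.162], 0.79), ([0.444, -0.087, 0.002], 0.62)]
scene pliers [([0.542, 0.194, 0.202], 0.93), ([0.307, -0.184, 0.045], 0.85), ([0.446, -0.09, 0.037], 0.65)]
top jaw_point [([0.301, -0.189, 0.0], 0.7), ([0.45, -0.085, 0.001], 0.57)]
top pliers [([0.303, -0.181, 0.0
[... 234 characters left out ...]
 [([0.3, -0.186, 0.004], 0.98), ([0.545, 0.203, 0.16], 0.78), ([0.444, -0.088, 0.004], 0.58)]
scene pliers [([0.541, 0.192, 0.202], 0.83), ([0.614, 0.104, 0.004], 0.74), ([0.304, -0.184, 0.048], 0.55)]
top jaw_point [([0.299, -0.185, 0.002], 0.65), ([0.448, -0.087, 0.003], 0.63)]
top pliers [([0.303, -0.184, 0.047], 0.74), ([0.444, -0.09, 0.036], 0.62)]
wrist jaw_point []
wrist pliers [([0.543, 0.193, 0.201], 0.78)]
[[ 5.58328849e+00  5.70230938e+01 -3.20106966e-03]
 [ 5.70230939e+01 -5.58328850e+00 -4.05947336e-05]
 [-3.52335423e-04 -3.18187910e-03 -5.72957794e+01]]
wrist stud_cap [([0.527, 0.189, 0.05], 0.61), ([0.675, 0.095, 0.075], 0.36)]
wrist socket_back [([0.555, 0.184, 0.048], 0.95)]
```

```bash
python3 - <<'E'
from h import *
s=bot.get_state()
im=get_image('scene');save(im,'a2.png')
c=camera_params('scene')
def pj(X): v=np.array(c['intrinsics'])@(np.array(c['R'])@X+c['t']);return v[:2]/v[2]
for X in([.5414,.19,.264],[.5414,.19,.202],[.5414,.19,.160],[.5414,.20,.160]): print((np.array(pj(np.array(X)))-[190,70])*4)
cv2.imwrite('pics/a2b.png',cv2.resize(im[70:220,190:390,::-1],(800,600),interpolation=cv2.INTER_CUBIC))
E
```

```text
[130.40243449 184.47896872]
[131.85943547 271.16635572]
[132.80305959 327.30928924]
[120.83109551 322.96993422]
```

View pics/a2b.png

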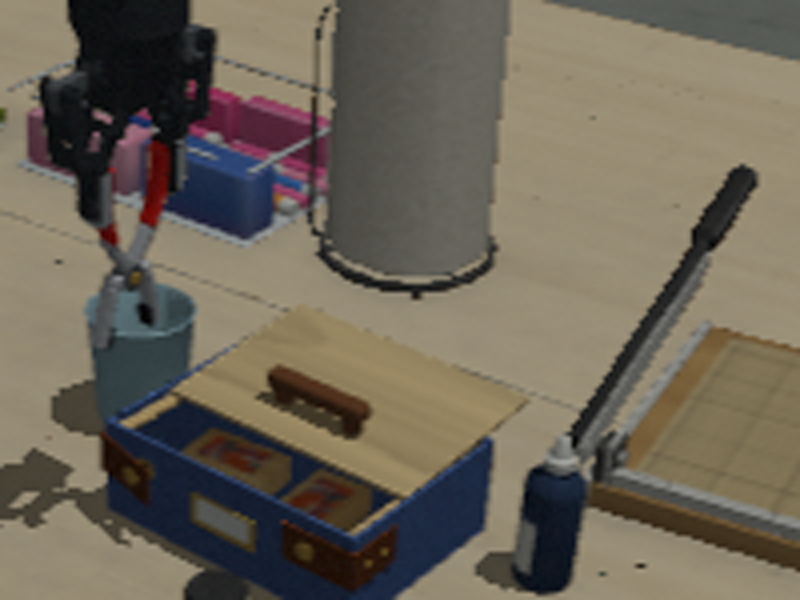

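The scene crop shows the pliers held at (133,272) with their jaw tips at (103,340) and (147,318). They seem tilted slightly towards +y, so I check from the wrist camera.

```bash
python3 - <<'E'
from h import *
s=bot.get_state()
im=get_image('wrist');save(im,'a3.png')
Rc,o=wcam(s);K=np.array(camera_params('wrist')['intrinsics'])
def pj(t):  # tool coords
    X=Rq(s['tcp_rot']).apply(t)+s['eef_pos']; v=K@(Rc.T@(X-o)); return (v[:2]/v[2]).round(1)
for t in (0,3,6,9):
  a=np.radians(t);g=np.array([0,0,-.005])
  print(t,'pivot',pj(g+.062*np.array([np.sin(a),0,np.cos(a)])+np.array([.0075,0,0])),'jaw tips',[pj(g+.108*np.array([np.sin(a),0,np.cos(a)])+np.array([0.006,y,0])) for y in(-.018,.018)])
cv2.imwrite('pics/a3b.png',cv2.resize(im[150:384,150:360,::-1],(538,600),interpolation=cv2.INTER_CUBIC))
E
```

```text
0 pivot [253.6 207.4] jaw tips [array([229.1, 188.8]), array([278.4, 188.7])]
3 pivot [253.6 202.2] jaw tips [array([228.9, 181.3]), array([278.6, 181.3])]
6 pivot [253.6 197.1] jaw tips [array([228.7, 173.9]), array([278.8, 173.9])]
9 pivot [253.6 192.1] jaw tips [array([228.5, 166.5]), array([279. , 166.4])]
```

View pics/a3b.png

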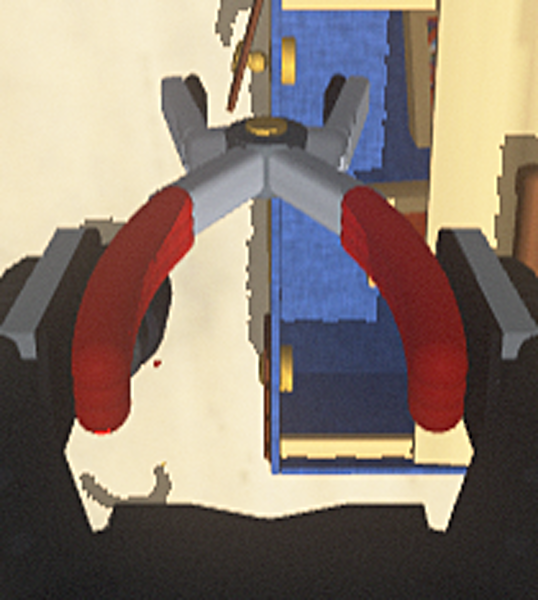

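The wrist crop shows the pliers tilted about 4° towards the camera: pivot at (265,127), jaw tips at (174,77) and (357,77). The socket is at (288,62) and the tab's stud at (250,62). I measure the socket, then take out the tilt.

```bash
python3 - <<'E'
from h import *
s=bot.get_state()
f=lambda u,v:(150+u/2.562,150+v/2.562)
print('socket back',atz('wrist',f(297,62),.055,s),'front',atz('wrist',f(281,62),.055,s))
print('cap outer',atz('wrist',f(240,62),.053,s),'ball',atz('wrist',f(266,62),.053,s))
print('rock socket R',atz('wrist',f(294,368),.055,s))
print('FR rim',atz('wrist',f(270,472),.076,s))
E
python3 -m jog '[0,0,0,0,-0.035,0,0.4, 0,0,0,0,-0.035,0,0.4, 0,0,0,0,0,0,0.4, 0,0,0,0,0,0,0.4]'
python3 - <<'E'
from h import *
Z=[]
for i in range(3):
  s=bot.get_state();print(s['eef_pos'],s['width'],s['gripper_force'],s['time'])
  for c in('scene','wrist'):
    get_image(c);places(c,'jaw_point pliers stud_cap socket_back')
E
```

```text
socket back [0.55305989 0.18214736 0.055     ] front [0.54662916 0.18278176 0.055     ]
cap outer [0.53003648 0.18394514 0.053     ] ball [0.54054959 0.18290801 0.053     ]
rock socket R [0.53918249 0.04120469 0.055     ]
FR rim [0.52460014 0.00391314 0.076     ]
time: 13.53
eef_pos: [0.5413, 0.1909, 0.2582]
tcp_rot: [0.024, 0.74, 0.672, -0.027]
wrist_force: [0.3, 0.1, -1.7]
width: 0.0597
gripper_force: 4.0
[0.54128163 0.19087679 0.25820319] 0.05974361390594747 4.015834013116546 13.5333
scene jaw_point [([0.543, 0.189, 0.159], 0.98), ([0.444, -0.09, 0.003], 0.76), ([0.298, -0.184, 0.008], 0.73)]
scene pliers [([0.444, -0.089, 0.039], 0.71), ([0.306, -0.186, 0.045], 0.65), ([0.542, 0.19, 0.202], 0.6)]
scene stud_cap [([0.527, 0.186, 0.05], 0.43)]
scene socket_back [([0.551, 0.181, 0.053], 0.61)]
wrist jaw_point []
wrist pliers [([0.543, 0.188, 0.199], 0.86), ([0.446, -0.086, 0.037], 0.66)]
wrist stud_cap [([0.529, 0.188, 0.05], 0.67)]
wrist socket_back [([0.554, 0.182, 0.049], 0.76), ([0.54, 0.187, 0.202], 0.37)]
[0.54145887 0.18992883 0.25857658] 0.059563785001115595 4.01607028063153
[... 546 characters left out ...]
55, 0.181, 0.05], 0.68)]
[0.54141692 0.19007935 0.25851302] 0.06015714410843562 4.01611675915774 14.5333
scene jaw_point [([0.444, -0.088, 0.004], 0.85), ([0.299, -0.186, 0.006], 0.67), ([0.543, 0.19, 0.161], 0.58)]
scene pliers [([0.303, -0.185, 0.045], 0.79), ([0.542, 0.186, 0.2], 0.61)]
scene stud_cap [([0.528, 0.189, 0.049], 0.66), ([0.641, 0.101, 0.094], 0.32)]
scene socket_back [([0.55, 0.182, 0.052], 0.67)]
wrist jaw_point [([0.442, -0.086, 0.004], 0.72), ([0.557, 0.182, 0.049], 0.37)]
wrist pliers [([0.54, 0.189, 0.199], 0.85), ([0.446, -0.088, 0.035], 0.67)]
wrist stud_cap [([0.528, 0.19, 0.055], 0.69)]
wrist socket_back [([0.554, 0.184, 0.047], 0.74), ([0.637, 0.102, 0.098], 0.65)]
```

```bash
cat >> h.py <<'E'
def sh(w,n):
    "world shift (m) -> per-row tool units at present orientation"
    R=Rq(bot.get_state()['tcp_rot']); print('shift',w,'rows',n,(R.inv().apply(w)/.25/n).round(4))
E
python3 - <<'E'
from h import *
sh([-.0017,-.006,0],1); sh([0,0,-.06],3); sh([0,0,-.043],4); sh([.01,-.001,0],1);sh([0,0,.01],1)
E
```

```text
shift [-0.0017, -0.006, 0] rows 1 [-0.0245 -0.0044  0.0018]
shift [0, 0, -0.06] rows 3 [0.0059 0.     0.0798]
shift [0, 0, -0.043] rows 4 [0.0032 0.     0.0429]
shift [0.01, -0.001, 0] rows 1 [-0.0001  0.0402  0.    ]
shift [0, 0, 0.01] rows 1 [-0.0029 -0.     -0.0399]
```

```bash
python3 -m jog '[-0.024,-0.004,0.002,0,0,0,0.4, 0.004,0,0.05,0,0,0,0.4, 0.005,0,0.07,0,0,0,0.4, 0.004,0,0.06,0,0,0,0.4, 0,0,0,0,0,0,0.4, 0,0,0,0,0,0,0.4]'
python3 - <<'E'
from h import *
for i in range(2):
  s=bot.get_state();print(s['eef_pos'],s['wrist_force'],s['time'])
  for c in('scene','wrist'):
    im=get_image(c);places(c,'jaw_point pliers stud_cap socket_back')
save(im,'b1.png')
E
```

```text
time: 15.53
eef_pos: [0.5393, 0.1836, 0.213]
tcp_rot: [0.024, 0.74, 0.671, -0.028]
wrist_force: [0.4, -0.0, -1.3]
width: 0.0598
gripper_force: 4.0
[0.53934428 0.18362468 0.21301651] [ 0.38379744 -0.04085044 -1.31446552] 15.5333
scene jaw_point [([0.443, -0.086, 0.003], 0.84), ([0.298, -0.186, 0.008], 0.7), ([0.54, 0.182, 0.114], 0.69)]
scene pliers [([0.54, 0.179, 0.156], 0.77), ([0.441, -0.088, 0.04], 0.77), ([0.307, -0.184, 0.047], 0.73)]
scene stud_cap [([0.527, 0.185, 0.048], 0.61)]
scene socket_back [([0.547, 0.181, 0.051], 0.77), ([0.542, 0.221, 0.05], 0.68)]
wrist jaw_point []
wrist pliers [([0.541, 0.182, 0.156], 0.58)]
wrist stud_cap [([0.529, 0.19, 0.05], 0.77), ([0.617, 0.103, -0.004], 0.75), ([0.543, 0.183, 0.157], 0.27)]
wrist socket_back [([0.556, 0.185, 0.049], 0.97)]
[0.53992127 0.18417804 0.2135674 ] [-0.26802458 -0.59146065 -2.33659948] 16.0333
scene jaw_point [([0.296, -0.186, 0.006], 0.93), ([0.443, -0.086, 0.001], 0.86), ([0.54, 0.185, 0.115], 0.62)]
scene pliers [([0.543, 0.184, 0.159], 0.76), ([0.307, -0.185, 0.049], 0.76), ([0.445, -0.091, 0.037], 0.64)]
scene stud_cap [([0.529, 0.186, 0.048], 0.7), ([0.639, 0.1, 0.093], 0.63)]
scene socket_back [([0.552, 0.183, 0.052], 0.63), ([0.541, 0.188, 0.215], 0.42)]
wrist jaw_point []
wrist pliers [([0.541, 0.185, 0.157], 0.65), ([0.661, 0.278, 0.002], 0.16)]
wrist stud_cap [([0.531, 0.189, 0.05], 0.68)]
wrist socket_back [([0.557, 0.184, 0.051], 0.85)]
```

```bash
python3 -m jog '[0.003,0,0.04,0,0,0,0.4, 0.003,0,0.04,0,0,0,0.4, 0,0,0,0,0,0,0.4]'; python3 -m jog '[0.003,0,0.04,0,0,0,0.4, 0.003,0,0.04,0,0,0,0.4, 0.003,0,0.04,0,0,0,0.4, 0.003,0,0.036,0,0,0,0.4, 0,0,0,0,0,0,0.4, 0,0,0,0,0,0,0.4]'
python3 - <<'E'
from h import *
s=bot.get_state();print(s['eef_pos'],s['wrist_force'],s['time'])
for c in('scene','wrist'):
    im=get_image(c);save(im,'c_%s.png'%c);places(c,'jaw_point pliers stud_cap socket_back')
cv2.imwrite('pics/c_b.png',cv2.resize(im[60:360,110:400,::-1],(580,600),interpolation=cv2.INTER_CUBIC))
E
```

```text
time: 16.78
eef_pos: [0.5385, 0.1838, 0.1903]
tcp_rot: [0.024, 0.74, 0.671, -0.029]
wrist_force: [-1.1, 0.1, -3.5]
width: 0.0601
gripper_force: 4.0
time: 17.28
eef_pos: [0.5394, 0.1841, 0.1533]
tcp_rot: [0.024, 0.74, 0.671, -0.028]
wrist_force: [-0.2, 0.4, -0.9]
width: 0.0598
gripper_force: 4.0
[0.53939866 0.18412372 0.15332641] [-0.24420918  0.3908271  -0.93425625] 17.2833
scene jaw_point [([0.539, 0.185, 0.057], 0.76), ([0.443, -0.09, 0.003], 0.62), ([0.298, -0.188, 0.003], 0.61)]
scene pliers [([0.305, -0.184, 0.046], 0.86), ([0.539, 0.182, 0.094], 0.58), ([0.444, -0.089, 0.04], 0.51)]
scene stud_cap [([0.526, 0.187, 0.045], 0.56), ([0.668, 0.099, 0.072], 0.24)]
scene socket_back [([0.55, 0.181, 0.052], 0.92)]
wrist jaw_point []
wrist pliers [([0.542, 0.183, 0.093], 0.89)]
wrist stud_cap [([0.528, 0.188, 0.053], 0.64)]
wrist socket_back [([0.555, 0.182, 0.049], 0.82)]
```

View pics/c_b.png

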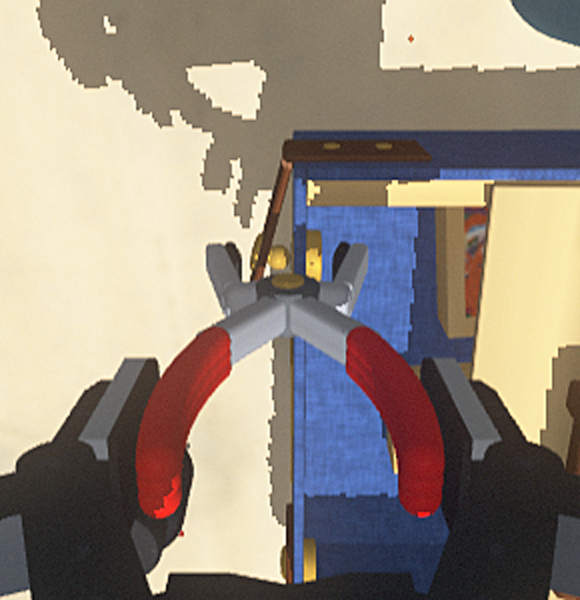

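The jaws straddle the stud cap at (255,250) and the socket at (315,258), about equally spaced. I start squeezing in steps.

```bash
python3 -m jog '[0,0,0,0,0,0,0.3, 0,0,0,0,0,0,0.2, 0,0,0,0,0,0,0.2, 0,0,0,0,0,0,0.2]' 24; python3 -m jog '[0,0,0,0,0,0,0.15, 0,0.003,0,0,0,0,0.1, 0,0.003,0,0,0,0,0.1, 0,0,0,0,0,0,0.1]'
```

```text
time: 18.12
eef_pos: [0.5398, 0.1843, 0.1542]
tcp_rot: [0.025, 0.74, 0.671, -0.027]
wrist_force: [0.3, -0.6, -2.3]
width: 0.0514
gripper_force: 4.5
time: 18.45
eef_pos: [0.5415, 0.1841, 0.1541]
tcp_rot: [0.025, 0.74, 0.671, -0.027]
wrist_force: [0.1, 0.5, -1.9]
width: 0.0471
gripper_force: 4.8
```

```bash
python3 - <<'E'
from h import *
for c in('scene','wrist'):
    im=get_image(c);places(c,'jaw_point pliers stud_cap socket_back')
E
```

```text
scene jaw_point [([0.546, 0.182, 0.051], 0.66), ([0.447, -0.089, 0.005], 0.61)]
scene pliers [([0.306, -0.184, 0.046], 0.92), ([0.443, -0.088, 0.038], 0.67), ([0.541, 0.182, 0.094], 0.62)]
scene stud_cap [([0.525, 0.19, 0.048], 0.66), ([0.54, 0.182, 0.094], 0.25)]
scene socket_back [([0.551, 0.182, 0.05], 0.7)]
wrist jaw_point [([0.544, 0.184, 0.05], 0.63)]
wrist pliers [([0.542, 0.181, 0.092], 0.76), ([0.544, 0.221, 0.049], 0.34)]
wrist stud_cap [([0.53, 0.187, 0.052], 0.69)]
wrist socket_back [([0.553, 0.183, 0.049], 0.9)]
```

```bash
python3 -m jog '[0,0.003,-0.004,0,0,0,0.05, 0,0.002,-0.004,0,0,0,0.02, 0,0,0,0,0,0,0.02, 0,0,0,0,0,0,0.02]'; python3 -m jog '[0,0.003,0,0,0,0,-0.02, 0,0,0,0,0,0,-0.05, 0,0,0,0,0,0,-0.05]'; python3 -m jog '[0,0.002,0,0,0,0,-0.08, 0,0.001,0,0,0,0,-0.11, 0,0,0,0,0,0,-0.11]'
```

```text
time: 19.28
eef_pos: [0.5423, 0.1842, 0.1561]
tcp_rot: [0.024, 0.74, 0.671, -0.027]
wrist_force: [-2.0, 0.2, -1.1]
width: 0.0432
gripper_force: 6.5
time: 19.53
eef_pos: [0.5434, 0.1842, 0.1563]
tcp_rot: [0.025, 0.74, 0.671, -0.027]
wrist_force: [-2.8, -0.3, 0.3]
width: 0.0406
gripper_force: 9.2
time: 19.78
eef_pos: [0.5443, 0.1839, 0.1562]
tcp_rot: [0.025, 0.74, 0.671, -0.027]
wrist_force: [-1.5, -0.4, -2.1]
width: 0.0382
gripper_force: 6.8
```

```bash
python3 -m jog '[0,0.002,0,0,0,0,-0.14, 0,0,0,0,0,0,-0.14]'; python3 -m jog '[0,0.001,0,0,0,0,-0.17, 0,0,0,0,0,0,-0.17]';  python3 -m jog '[0,0.001,0,0,0,0,-0.2, 0,0,0,0,0,0,-0.2]'
```

```text
time: 19.95
eef_pos: [0.5448, 0.1839, 0.1562]
tcp_rot: [0.025, 0.74, 0.671, -0.027]
wrist_force: [-1.0, 0.3, 0.0]
width: 0.037
gripper_force: 8.7
time: 20.12
eef_pos: [0.545, 0.1839, 0.1563]
tcp_rot: [0.025, 0.74, 0.671, -0.027]
wrist_force: [-0.7, 1.1, 1.2]
width: 0.0357
gripper_force: 12.8
time: 20.28
eef_pos: [0.5454, 0.1838, 0.1561]
tcp_rot: [0.025, 0.74, 0.671, -0.027]
wrist_force: [0.7, -0.4, -1.7]
width: 0.0341
gripper_force: 6.7
```

```bash
python3 -m jog '[0,0,0,0,0,0,-0.225]'; python3 -m jog '[0,0,0,0,0,0,-0.225]';  python3 -m jog '[0,0,0,0,0,0,-0.25]'; python3 -m jog '[0,0,0,0,0,0,-0.25]'
```

```text
time: 20.37
eef_pos: [0.5454, 0.1838, 0.1561]
tcp_rot: [0.025, 0.74, 0.671, -0.027]
wrist_force: [2.2, 0.2, -1.8]
width: 0.033
gripper_force: 6.9
time: 20.45
eef_pos: [0.5454, 0.1838, 0.1562]
tcp_rot: [0.025, 0.74, 0.671, -0.027]
wrist_force: [0.5, 0.4, -2.4]
width: 0.0334
gripper_force: 7.0
time: 20.53
eef_pos: [0.5453, 0.1838, 0.1562]
tcp_rot: [0.025, 0.74, 0.671, -0.027]
wrist_force: [1.2, -0.0, -0.6]
width: 0.0318
gripper_force: 7.1
time: 20.62
eef_pos: [0.5452, 0.1839, 0.1562]
tcp_rot: [0.025, 0.74, 0.671, -0.027]
wrist_force: [1.0, 0.3, -2.0]
width: 0.032
gripper_force: 7.0
```

```bash
python3 -m jog '[0,0,0,0,0,0,-0.275]'; python3 -m jog '[0,0,0,0,0,0,-0.275]';  python3 -m jog '[0,0,0,0,0,0,-0.3]'; python3 -m jog '[0,0,0,0,0,0,-0.3]'
```

```text
time: 20.7
eef_pos: [0.5452, 0.1839, 0.1562]
tcp_rot: [0.025, 0.74, 0.671, -0.027]
wrist_force: [1.5, -0.3, -1.2]
width: 0.0316
gripper_force: 7.1
time: 20.78
eef_pos: [0.5452, 0.1839, 0.1562]
tcp_rot: [0.025, 0.74, 0.671, -0.027]
wrist_force: [1.0, 0.1, -1.4]
width: 0.0309
gripper_force: 7.1
time: 20.87
eef_pos: [0.5451, 0.1839, 0.1562]
tcp_rot: [0.025, 0.74, 0.671, -0.027]
wrist_force: [0.1, -0.5, -1.2]
width: 0.0302
gripper_force: 9.7
time: 20.95
eef_pos: [0.5451, 0.1839, 0.1562]
tcp_rot: [0.025, 0.74, 0.671, -0.027]
wrist_force: [1.8, -0.2, -1.1]
width: 0.0299
gripper_force: 9.7
```

```bash
python3 -m jog '[0,0,0,0,0,0,-0.312, 0,0,0,0,0,0,-0.312]'; python3 -m jog '[0,0,0,0,0,0,-0.325, 0,0,0,0,0,0,-0.325]';  python3 -m jog '[0,0,0,0,0,0,-0.337, 0,0,0,0,0,0,-0.337]'
python3 - <<'E'
from h import *
s=bot.get_state()
for c in('scene','wrist'):
    im=get_image(c);save(im,'d_%s.png'%c);places(c,'jaw_point stud_cap socket_back corner_tab')
E
```

```text
time: 21.12
eef_pos: [0.5452, 0.1839, 0.1563]
tcp_rot: [0.025, 0.74, 0.671, -0.027]
wrist_force: [0.2, 0.3, -0.3]
width: 0.0296
gripper_force: 13.2
time: 21.28
eef_pos: [0.5452, 0.184, 0.1563]
tcp_rot: [0.025, 0.74, 0.671, -0.027]
wrist_force: [0.6, -0.1, 1.0]
width: 0.0292
gripper_force: 17.3
time: 21.45
eef_pos: [0.5452, 0.184, 0.1564]
tcp_rot: [0.025, 0.74, 0.671, -0.027]
wrist_force: [-0.0, -0.1, 1.2]
width: 0.0285
gripper_force: 21.1
scene jaw_point [([0.298, -0.186, 0.006], 0.94), ([0.557, 0.183, 0.046], 0.61), ([0.448, -0.088, 0.005], 0.6)]
scene stud_cap [([0.532, 0.183, 0.049], 0.58), ([0.543, 0.18, 0.086], 0.48)]
scene socket_back [([0.55, 0.18, 0.052], 0.76)]
scene corner_tab [([0.542, 0.22, 0.052], 0.65)]
wrist jaw_point [([0.555, 0.179, 0.047], 0.91)]
wrist stud_cap [([0.538, 0.184, 0.051], 0.54)]
wrist socket_back [([0.557, 0.183, 0.049], 0.69)]
wrist corner_tab [([0.542, 0.22, 0.05], 0.57)]
```

```bash
python3 -m jog '[0,0,0,0,0,0,-0.345, 0,0,0,0,0,0,-0.345]'; python3 -m jog '[0,0,0,0,0,0,-0.2, 0,0,0,0,0,0,-0.1, 0,0,0,0,0,0,0.05, 0,0,0,0,0,0,0.2, 0,0,0,0,0,0,0.3, 0,0,0,0,0,0,0.38, 0,0,0,0,0,0,0.38, 0,0,0,0,0,0,0.38]' 20
python3 - <<'E'
from h import *
s=bot.get_state()
for i in range(2):
  for c in('scene','wrist'):
    im=get_image(c);save(im,'e_%s.png'%c);places(c,'jaw_point pliers stud_cap socket_back')
Rc,o=wcam(s);K=np.array(camera_params('wrist')['intrinsics'])
for n in('corner_tab','stud_cap'):
  for d in trace('wrist',n)[:2]:
    p=cv2.findNonZero(d['mask'].astype(np.uint8));print(n,d['conf'],cv2.boundingRect(p),cv2.fitLine(p,2,0,.01,.01).ravel())
# image direction of box y at tab
def pj(X): v=K@(Rc.T@(np.array(X)-o)); return v[:2]/v[2]
a=pj([.5452,.2212,.06]);b=pj([.5452-.0037,.2212-.038,.06]);print(a,b,(b-a)/np.linalg.norm(b-a))
E
```

```text
time: 22.12
eef_pos: [0.5453, 0.1839, 0.1564]
tcp_rot: [0.025, 0.74, 0.671, -0.027]
wrist_force: [-0.7, 0.4, 5.1]
width: 0.0282
gripper_force: 23.5
time: 22.78
eef_pos: [0.5451, 0.1839, 0.1561]
tcp_rot: [0.025, 0.74, 0.671, -0.027]
wrist_force: [-0.7, -0.7, -2.5]
width: 0.059
gripper_force: 4.1
scene jaw_point [([0.298, -0.189, 0.003], 0.89), ([0.546, 0.183, 0.056], 0.75), ([0.446, -0.088, 0.004], 0.75)]
scene pliers [([0.546, 0.182, 0.096], 0.74), ([0.305, -0.185, 0.047], 0.56)]
scene stud_cap [([0.536, 0.185, 0.048], 0.62)]
scene socket_back [([0.551, 0.182, 0.05], 0.84)]
wrist jaw_point []
wrist pliers [([0.546, 0.185, 0.097], 0.56)]
wrist stud_cap [([0.537, 0.185, 0.053], 0.92)]
wrist socket_back [([0.556, 0.182, 0.05], 0.57), ([0.672, 0.096, 0.076], 0.32)]
scene jaw_point [([0.547, 0.185, 0.055], 0.73), ([0.298, -0.186, 0.008], 0.61), ([0.445, -0.09, 0.002], 0.57)]
scene pliers [([0.544, 0.18, 0.097], 0.83), ([0.447, -0.092, 0.04], 0.81), ([0.305, -0.183, 0.049], 0.64)]
scene stud_cap [([0.535, 0.186, 0.05], 0.5)]
scene socket_back [([0.548, 0.179, 0.05], 0.86), ([0.435, -0.2, 0.009], 0.74)]
wrist jaw_point []
wrist pliers [([0.546, 0.184, 0.097], 0.56), ([0.673, 0.098, 0.078], 0.32)]
wrist stud_cap [([0.538, 0.185, 0.051], 0.81), ([0.633, 0.102, 0.098], 0.53)]
wrist socket_back [([0.553, 0.183, 0.049], 0.69), ([0.545, 0.181, 0.096], 0.62)]
corner_tab 0.79 (243, 129, 7, 67) [ 1.1927516e-02 -9.9992889e-01  2.4653055e+02  1.6575241e+02]
stud_cap 0.8 (243, 129, 7, 67) [ 1.1352132e-02 -9.9993557e-01  2.4654030e+02  1.6567761e+02]
[248.46906041 138.07422444] [248.88435844 191.51762615] [0.00777057 0.99996981]
```

The tab stays flat after release, so the stud has snapped. I lift the pliers out and take them back.

```bash
python3 -m jog '[-0.003,0,-0.04,0,0,0,0.38, -0.004,0,-0.06,0,0,0,0.38, -0.006,0,-0.08,0,0,0,0.38, -0.006,0,-0.08,0,0,0,0.38, -0.006,0,-0.08,0,0,0,0.38, -0.005,0,-0.07,0,0,0,0.38, 0,0,-0.01,0,0,0,0.38]'
python3 - <<'E'
from h import *
s=bot.get_state();R=Rq(s['tcp_rot']);p=s['eef_pos'];print(p)
# keep tilt; rotate about world z by +20.8 deg
a=np.radians(20.8); rv=R.inv().apply([0,0,a]); print('turn',np.degrees(rv)/60/5,'x5')
R2=Rn.from_rotvec([0,0,a])*R
d=R2.inv().apply(np.array([.434,-.2005,.26])-p)/.25; print('shift',d,d/13)
E
```

```text
time: 24.47
eef_pos: [0.5466, 0.1843, 0.2658]
tcp_rot: [0.025, 0.74, 0.671, -0.024]
wrist_force: [-0.0, -0.2, -1.3]
width: 0.059
gripper_force: 4.1
[0.54658195 0.18432134 0.265801  ]
turn [-0.00485636  0.0003534  -0.06916214] x5
shift [-1.36284587 -0.83799394  0.11467445] [-0.1048343  -0.06446107  0.00882111]
```

```bash
python3 -m jog '[0,0,0,-0.005,0,-0.069,0.38, 0,0,0,-0.005,0,-0.069,0.38, 0,0,0,-0.005,0,-0.069,0.38, 0,0,0,-0.005,0,-0.069,0.38, 0,0,0,-0.005,0,-0.069,0.38, -0.041,-0.025,0.003,0,0,0,0.38, -0.082,-0.05,0.007,0,0,0,0.38, -0.109,-0.067,0.009,0,0,0,0.38, -0.109,-0.067,0.009,0,0,0,0.38, -0.109,-0.067,0.009,0,0,0,0.38, -0.109,-0.067,0.009,0,0,0,0.38, -0.109,-0.067,0.009,0,0,0,0.38, -0.109,-0.067,0.009,0,0,0,0.38, -0.109,-0.067,0.009,0,0,0,0.38, -0.109,-0.067,0.009,0,0,0,0.38, -0.109,-0.067,0.009,0,0,0,0.38, -0.109,-0.067,0.009,0,0,0,0.38, -0.082,-0.05,0.007,0,0,0,0.38, -0.041,-0.025,0.003,0,0,0,0.38, -0.027,-0.017,0.002,0,0,0,0.38]'
python3 - <<'E'
from h import *
for i in range(2):
  s=bot.get_state();print(s['eef_pos'],s['time'])
  for c in('scene','top','wrist'):
    im=get_image(c);save(im,'f_%s.png'%c)
    for n in('jaw_point','pliers','slot'):
      print(c,n,[(np.round(d['centre'],4).tolist()) for d in place_of(c,n) if np.hypot(*(np.array(d['centre'])[:2]-[.434,-.2]))<.03][:2])
R=Rq(s['tcp_rot']);y=R.as_matrix()[:,1];print(np.degrees(np.arctan2(y[1],y[0])),R.as_matrix()[:,2])
Rc,o=wcam(s);K=np.array(camera_params('wrist')['intrinsics'])
def pj(X): v=K@(Rc.T@(np.array(X)-o)); return (v[:2]/v[2]).round(1)
print('slot pred',pj([.434,-.2005,.048]),'jaw vertical pred',pj(s['eef_pos']+[0,0,-.1]))
cv2.imwrite('pics/f_b.png',cv2.resize(im[60:360,110:400,::-1],(580,600),interpolation=cv2.INTER_CUBIC))
E
```

```text
time: 26.13
eef_pos: [0.4307, -0.2033, 0.2583]
tcp_rot: [0.029, 0.61, 0.792, -0.022]
wrist_force: [-0.1, 1.1, -2.1]
width: 0.0593
gripper_force: 4.1
[ 0.43068502 -0.20325922  0.2583303 ] 26.1333
scene jaw_point [[0.4345, -0.2007, 0.1603]]
scene pliers [[0.4288, -0.2017, 0.1992]]
scene slot [[0.4355, -0.2043, 0.0077]]
top jaw_point [[0.4362, -0.1975, 0.1539]]
top pliers [[0.4279, -0.1993, 0.2004]]
top slot [[0.4348, -0.1991, 0.0078]]
wrist jaw_point []
wrist pliers [[0.4357, -0.1968, 0.198]]
wrist slot [[0.4351, -0.1997, 0.008], [0.4341, -0.1999, 0.0023]]
[ 0.43269746 -0.20021223  0.25848387] 26.7333
scene jaw_point [[0.4334, -0.1984, 0.1568]]
scene pliers [[0.4306, -0.1966, 0.1999]]
scene slot [[0.4361, -0.2003, 0.0108]]
top jaw_point [[0.4346, -0.1967, 0.1574]]
top pliers [[0.4334, -0.2049, 0.0084], [0.4309, -0.1991, 0.2009]]
top slot [[0.4318, -0.1995, 0.0079]]
wrist jaw_point []
wrist pliers [[0.4323, -0.2028, 0.2009]]
wrist slot [[0.4325, -0.1991, 0.0071]]
15.197663342181713 [ 0.01860201 -0.07079785 -0.99731722]
slot pred [255.3 152.3] jaw vertical pred [254. 188.]
```

```bash
python3 - <<'E'
from h import *
q=lambda az:(lambda a:np.array([0,np.cos(a),np.sin(a),0]))(np.radians((90+az)/2)) 
def st(p,az):
    Y=np.array([np.cos(np.radians(az)),np.sin(np.radians(az)),0]);Z=np.array([0,0,-1.]);x=Rn.from_matrix(np.c_[np.cross(Y,Z),Y,Z]).as_quat();return dict(eef_pos=np.array(p),tcp_rot=np.array([x[3],*x[:3]]))
a=np.radians(15.2);ux=np.array([np.cos(a),np.sin(a)]);uy=np.array([-np.sin(a),np.cos(a)])
for s,uv in((st([.4335,-.2037,.2097],16.65),[(219,166.2),(296.3,167.7)]),(st([.4357,-.2018,.1123],15.2),[(196.5,199.7),(307.2,199.7)])):
  P=[atz('wrist',u,.048,s)[:2] for u in uv];m=(P[0]+P[1])/2;print('len',np.linalg.norm(P[1]-P[0]),'slot ctr',m-.009*uy)
c=cv2.imread('pics/c_wrist.png');
for f in('a3.png','e_wrist.png','f_wrist.png'):
  g=cv2.imread('pics/'+f)
  for nm,(x0,y0,x1,y1) in dict(pivot=(240,194,270,216),tipL=(211,178,228,206),tipR=(278,178,296,206)).items():
    t=c[y0:y1,x0:x1];r=cv2.matchTemplate(g[y0-14:y1+14,x0-10:x1+10],t,cv2.TM_CCOEFF_NORMED);_,v,_,l=cv2.minMaxLoc(r);print(f,nm,round(v,2),l[0]-10,l[1]-14)
E
```

```text
len 0.06947021311120742 slot ctr [ 0.43628187 -0.20223264]
len 0.06799749264390204 slot ctr [ 0.43434071 -0.20133589]
a3.png pivot 0.61 0 -1
a3.png tipL 0.99 0 -2
a3.png tipR 0.94 0 -2
e_wrist.png pivot 0.54 -5 0
e_wrist.png tipL 0.98 1 -1
e_wrist.png tipR 0.98 0 -1
f_wrist.png pivot 0.73 1 -4
f_wrist.png tipL 0.73 1 -5
f_wrist.png tipR 0.37 -1 -2
```

```bash
python3 - <<'E'
from h import *
for f in('c_wrist.png','f_wrist.png'):
  g=cv2.imread('pics/'+f);h=cv2.cvtColor(g,cv2.COLOR_BGR2HSV)
  for u in(214,217,220,285,288,291):
    print(f,u,' '.join(f"{v}:{h[v,u,1]}/{h[v,u,2]}" for v in range(168,198,2)))
E
```

```text
c_wrist.png 214 168:46/242 170:43/243 172:45/242 174:43/243 176:43/242 178:46/243 180:47/248 182:36/128 184:14/108 186:13/115 188:4/116 190:11/115 192:11/117 194:5/112 196:15/103
c_wrist.png 217 168:44/244 170:48/244 172:48/243 174:45/243 176:41/245 178:44/245 180:43/254 182:17/120 184:13/116 186:13/117 188:11/115 190:4/114 192:14/113 194:4/116 196:9/115
c_wrist.png 220 168:39/243 170:42/244 172:46/244 174:44/245 176:45/244 178:47/245 180:41/254 182:20/113 184:5/105 186:19/110 188:14/111 190:11/114 192:11/116 194:14/113 196:14/111
c_wrist.png 285 168:136/197 170:136/195 172:135/191 174:135/194 176:139/180 178:130/173 180:133/195 182:90/142 184:10/103 186:18/101 188:15/100 190:8/99 192:10/100 194:23/102 196:15/102
c_wrist.png 288 168:128/175 170:138/199 172:132/184 174:138/203 176:130/192 178:138/177 180:140/189 182:11/97 184:15/102 186:12/104 188:17/107 190:22/105 192:18/102 194:10/103 196:17/120
c_wrist.png 291 168:136/186 170:140/208 172:135/192 174:137/197 176:133/186 178:136/167 180:138/191 182:24/105 184:10/103 186:12/104 188:18/111 190:14/130 192:13/142 194:15/138 196:15/137
f_
[... 355 characters left out ...]
7/114
f_wrist.png 220 168:151/197 170:159/194 172:156/191 174:156/191 176:123/151 178:6/89 180:14/94 182:11/89 184:8/91 186:13/97 188:14/94 190:8/94 192:8/92 194:0/96 196:15/105
f_wrist.png 285 168:156/198 170:156/189 172:156/193 174:161/196 176:159/212 178:63/118 180:5/93 182:14/93 184:6/89 186:12/85 188:0/88 190:6/90 192:8/92 194:8/91 196:8/92
f_wrist.png 288 168:153/197 170:155/189 172:158/189 174:154/200 176:124/158 178:15/87 180:16/94 182:14/92 184:19/93 186:8/95 188:9/89 190:6/89 192:14/88 194:8/101 196:11/113
f_wrist.png 291 168:156/193 170:150/189 172:156/186 174:157/196 176:139/169 178:12/88 180:12/88 182:11/92 184:14/93 186:5/98 188:14/111 190:5/109 192:10/103 194:30/111 196:11/114
```

```bash
python3 - <<'E'
from h import *
sh([.0018,-.0013,0],1);sh([0,0,-.096],5)
E
```

```text
shift [0.0018, -0.0013, 0] rows 1 [-0.0069  0.0056  0.0005]
shift [0, 0, -0.096] rows 5 [0.0056 0.     0.0766]
```

```bash
python3 -m jog '[-0.007,0.006,0,0,-0.01,0,0.38, 0.003,0,0.04,0,0,0,0.38, 0.006,0,0.08,0,0,0,0.38, 0.006,0,0.08,0,0,0,0.38, 0.006,0,0.08,0,0,0,0.38, 0.005,0,0.06,0,0,0,0.38, 0.003,0,0.04,0,0,0,0.38, 0,0,0,0,0,0,0.38, 0,0,0,0,0,0,0.38]'
python3 - <<'E'
from h import *
s=bot.get_state();print(s['eef_pos'],s['wrist_force'],s['time'])
im=get_image('wrist');save(im,'g_wrist.png');h=cv2.cvtColor(im,cv2.COLOR_RGB2HSV)
for n in('slot','pliers'): print([np.round(d['centre'],4).tolist() for d in place_of('wrist',n)][:2])
for u in(195,200,205,209,213,217,221,285,289,293,297,301,305): print(u,' '.join(f"{v}:{h[v,u,1]}/{h[v,u,2]}" for v in range(150,200,3)))
for v in(176,180,184,188): print('row',v,' '.join(f"{u}:{h[v,u,1]}/{h[v,u,2]}" for u in list(range(192,232,2))+list(range(276,316,2))))
E
```

```text
time: 28.08
eef_pos: [0.4344, -0.2026, 0.1632]
tcp_rot: [0.033, 0.607, 0.793, -0.026]
wrist_force: [0.5, 0.9, -1.7]
width: 0.0593
gripper_force: 4.1
[ 0.43439488 -0.20262517  0.16317456] [ 0.54481148  0.9086575  -1.70876048] 28.0833
[[0.4337, -0.1962, 0.0072]]
[[0.4479, -0.0878, 0.038], [0.3064, -0.1826, 0.0459]]
195 150:151/194 153:148/195 156:147/198 159:149/212 162:154/218 165:155/216 168:153/212 171:156/206 174:156/209 177:157/221 180:155/221 183:154/220 186:154/220 189:153/222 192:153/210 195:156/212 198:155/220
200 150:151/193 153:154/195 156:147/194 159:157/209 162:151/219 165:149/219 168:158/211 171:156/207 174:156/213 177:151/220 180:153/220 183:153/218 186:160/219 189:153/221 192:155/209 195:153/213 198:155/219
205 150:156/206 153:154/196 156:152/190 159:156/209 162:158/218 165:156/214 168:155/212 171:160/209 174:157/211 177:154/219 180:156/220 183:151/218 186:157/221 189:153/222 192:151/214 195:153/217 198:151/219
209 150:159/212 153:155/196 156:151/196 159:155/211 162:162/215 165:152/210 168:125/92 171:144/124 174:147/144 177:151/154 180:150/173 183:150/165 186:156/159 18
[... 2936 characters left out ...]
6/48 228:73/56 230:76/47 276:133/73 278:85/45 280:87/44 282:34/68 284:8/99 286:5/96 288:10/98 290:13/97 292:15/118 294:120/91 296:143/91 298:126/73 300:148/162 302:156/219 304:165/209 306:156/214 308:157/211 310:155/214 312:156/213 314:153/211
row 188 192:151/221 194:148/221 196:152/222 198:150/220 200:151/221 202:154/223 204:155/222 206:150/223 208:156/231 210:146/103 212:148/88 214:20/115 216:17/120 218:10/102 220:13/101 222:13/97 224:15/99 226:10/100 228:102/45 230:103/47 276:134/63 278:95/43 280:75/44 282:13/101 284:3/95 286:10/99 288:8/97 290:10/103 292:15/121 294:112/91 296:144/92 298:124/84 300:146/157 302:154/222 304:155/220 306:156/218 308:157/218 310:151/218 312:157/219 314:156/218
```

```bash
python3 - <<'E'
from h import *
s=bot.get_state();print(s['eef_pos'])
a=np.radians(15.2);ux=np.array([np.cos(a),np.sin(a)]);uy=np.array([-np.sin(a),np.cos(a)])
f=lambda u,v,z:(lambda p:(round(float(p@ux),4),round(float(p@uy),4)))(atz('wrist',(u,v),z,s)[:2])
print('slot +y',f(254,167.3,.048),'-y',f(254,191,.048),'L',f(208.5,180,.048),'R',f(300,180,.048))
for z in(.055,.059,.063): print(z,'tip +y edge',f(254,176.5,z),'L',f(213.5,182,z),'R',f(293.5,182,z))
print('tcp',s['eef_pos'][:2]@ux,s['eef_pos'][:2]@uy)
sh([0,0,-.01],1); sh([*(uy*.001),0],1)
E
```

```text
[ 0.43529846 -0.20284189  0.16435898]
slot +y (0.3671, -0.3004) -y (0.3671, -0.3196) L (0.3323, -0.3105) R (0.4023, -0.3106)
0.055 tip +y edge (0.3671, -0.3054) L (0.3369, -0.3096) R (0.3965, -0.3098)
0.059 tip +y edge (0.3671, -0.3041) L (0.3374, -0.3082) R (0.396, -0.3084)
0.063 tip +y edge (0.3671, -0.3027) L (0.338, -0.3068) R (0.3955, -0.3069)
tcp 0.3668872413605635 -0.3098763126101032
shift [0, 0, -0.01] rows 1 [ 0.0034 -0.      0.0399]
shift [np.float64(-0.0002621891786408647), np.float64(0.0009650164944723115), 0] rows 1 [ 0.004  -0.     -0.0003]
```

The jaws are centred over the slot to within about 1 mm, so I insert them.

```bash
python3 -m jog '[0.003,0,0.04,0,0,0,0.38, 0.003,0,0.04,0,0,0,0.38, 0,0,0,0,0,0,0.38]'; python3 -m jog '[0.004,0,0.04,0,0,0,0.38, 0.003,0,0.04,0,0,0,0.38, 0,0,0,0,0,0,0.38]'
```

```text
time: 28.48
eef_pos: [0.4336, -0.2022, 0.1413]
tcp_rot: [0.032, 0.607, 0.794, -0.026]
wrist_force: [0.1, 0.5, -2.1]
width: 0.0587
gripper_force: 4.1
time: 28.73
eef_pos: [0.4334, -0.2021, 0.121]
tcp_rot: [0.032, 0.607, 0.794, -0.026]
wrist_force: [-1.3, 0.3, -1.3]
width: 0.0588
gripper_force: 4.1
```

```bash
python3 -m jog '[0.002,0,0.024,0,0,0,0.38, 0,0,0,0,0,0,0.38]'; python3 -m jog '[0.001,0,0.01,0,0,0,0.38, 0,0,0,0,0,0,0.38]'
```

```text
time: 28.9
eef_pos: [0.4341, -0.2026, 0.1163]
tcp_rot: [0.033, 0.607, 0.794, -0.026]
wrist_force: [-0.9, -0.3, -1.6]
width: 0.0589
gripper_force: 4.1
time: 29.07
eef_pos: [0.4349, -0.203, 0.115]
tcp_rot: [0.033, 0.607, 0.793, -0.026]
wrist_force: [-0.4, 0.1, 0.5]
width: 0.0591
gripper_force: 4.5
```

```bash
python3 -m jog '[0,0,0.003,0,0,0,0.4, 0,0,0,0,0,0,0.45, 0,0,0,0,0,0,0.55, 0,0,0,0,0,0,0.8, 0,0,0,0,0,0,1, 0,0,0,0,0,0,1, 0,0,0,0,0,0,1]'
python3 - <<'E'
from h import *
s=bot.get_state()
for c in('scene','top'):
  get_image(c)
  for n in('pliers','grip_point','jaw_point'):print(c,n,[(np.round(d['centre'],4).tolist()) for d in place_of(c,n) if np.hypot(*(np.array(d['centre'])[:2]-[.434,-.2]))<.04][:2])
E
```

```text
time: 29.65
eef_pos: [0.4347, -0.2027, 0.1141]
tcp_rot: [0.033, 0.607, 0.794, -0.026]
wrist_force: [0.2, -0.8, -1.2]
width: 0.0852
gripper_force: 0.0
scene pliers [[0.4309, -0.2034, 0.0575]]
scene grip_point [[0.4357, -0.2028, 0.1171]]
scene jaw_point [[0.4372, -0.2049, 0.0148]]
top pliers []
top grip_point []
top jaw_point [[0.4339, -0.1997, 0.008]]
```

The pliers stand in the slot again. I rise and go over to the lid bar.

```bash
python3 -m jog '[-0.002,0,-0.03,0,0,0,1, -0.005,0,-0.06,0,0,0,1, -0.008,0,-0.1,0,0,0,1, -0.012,0,-0.14,0,0,0,1, -0.012,0,-0.14,0,0,0,1, -0.008,0,-0.1,0,0,0,1, 0,0,0,0,0,0,1]'
python3 - <<'E'
from h import *
get_image('top');get_image('scene')
B=[]
for c in('top','scene'):
  for n in('lid_bar','lid','pliers','ink_jar','blue_bottle','water_cup','stud_cap'):print(c,n,[(np.round(d['centre'],4).tolist(),round(d['conf'],2)) for d in place_of(c,n)][:2])
plan([.6365,.1013,.2],np.radians(-5.6))
E
```

```text
time: 30.63
eef_pos: [0.4368, -0.2037, 0.2628]
tcp_rot: [0.037, 0.607, 0.793, -0.023]
wrist_force: [1.0, -0.8, 0.1]
width: 0.0857
gripper_force: 0.0
top lid_bar [([0.6336, 0.1017, 0.0947], 0.57)]
top lid [([0.6715, 0.0946, 0.0752], 0.64)]
top pliers [([0.4383, -0.2001, 0.0108], 0.66), ([0.4467, -0.0901, 0.0375], 0.65)]
top ink_jar [([0.4493, 0.0625, -0.0], 0.8), ([0.4289, -0.203, 0.0116], 0.21)]
top blue_bottle [([0.6559, -0.0744, -0.0014], 0.79), ([0.4328, -0.2025, 0.1194], 0.6)]
top water_cup [([0.663, 0.2813, 0.0001], 0.65), ([0.6172, 0.106, -0.0009], 0.57)]
top stud_cap [([0.5368, 0.1831, 0.0493], 0.55)]
scene lid_bar [([0.6395, 0.1017, 0.0957], 0.97)]
scene lid [([0.669, 0.0991, 0.0743], 0.76)]
scene pliers [([0.4334, -0.2054, 0.0581], 0.83), ([0.4441, -0.0913, 0.0376], 0.54)]
scene ink_jar [([0.4514, 0.0618, 0.0009], 0.61)]
scene blue_bottle [([0.4346, -0.205, 0.0544], 0.66)]
scene water_cup [([0.6692, 0.278, 0.0019], 0.77)]
scene stud_cap [([0.5371, 0.1824, 0.0467], 0.63), ([0.433, -0.1988, -0.0006], 0.34)]
now [ 0.4346 -0.2025  0.2569] turn [0.0035 0.0198 0.0865] x 4 | shift [0.1288 0.0685 0.0228] x 10 | total [1.2882 0.6851 0.2277]
```

```bash
python3 -m jog '[0,0,0,0.0035,0.0198,0.0865,1, 0,0,0,0.0035,0.0198,0.0865,1, 0,0,0,0.0035,0.0198,0.0865,1, 0,0,0,0.0035,0.0198,0.0865,1, 0.129,0.068,0.023,0,0,0,1, 0.129,0.068,0.023,0,0,0,1, 0.129,0.068,0.023,0,0,0,1, 0.129,0.068,0.023,0,0,0,1, 0.129,0.068,0.023,0,0,0,1, 0.129,0.068,0.023,0,0,0,0.6, 0.129,0.069,0.023,0,0,0,0.3, 0.129,0.069,0.023,0,0,0,0.2, 0.129,0.069,0.023,0,0,0,0.1, 0.129,0.069,0.023,0,0,0,0, 0,0,0,0,0,0,0, 0,0,0,0,0,0,0]' 20
python3 - <<'E'
from h import *
for i in range(2):
  s=bot.get_state();im=get_image('wrist')
  print([np.round(d['centre'],4).tolist() for d in place_of('wrist','lid_bar')][:2])
save(im,'k.png')
print(s['eef_pos'],s['width'],s['time'])
for d in trace('wrist','lid_bar')[:1]:
  p=cv2.findNonZero(d['mask'].astype(np.uint8));print(cv2.boundingRect(p),cv2.minAreaRect(p))
  r=cv2.minAreaRect(p);print('centre@.1025',atz('wrist',r[0],.1,s))
plan([.6365,.1013,.101],np.radians(-5.6))
E
```

```text
time: 32.77
eef_pos: [0.6364, 0.1051, 0.1974]
tcp_rot: [-0.001, 0.739, 0.674, -0.001]
wrist_force: [0.0, -0.9, -0.4]
width: 0.0428
gripper_force: 0.0
[[0.6363, 0.1026, 0.0973]]
[[0.6382, 0.1016, 0.0973], [0.6752, 0.0949, 0.0786]]
[0.63627869 0.10097957 0.19918118] 0.04265033118419899 32.8667
(200, 43, 213, 261) ((307.4258117675781, 173.41554260253906), (259.06610107421875, 212.26470947265625), 89.30130767822266)
centre@.1025 [0.67591831 0.11541    0.1       ]
now [0.6363 0.1002 0.2002] turn [ 0.0009 -0.0002 -0.0023] x 1 | shift [1.600e-03 1.000e-04 1.323e-01] x 3 | total [0.0047 0.0004 0.3968]
```

```bash
python3 -m jog '[0,0.003,0.12,0,0,0,0, 0,0,0.12,0,0,0,0, 0,0,0.08,0,0,0,0, 0,0,0,0,0,0,0]'; python3 -m jog '[0,0,0.04,0,0,0,0, 0,0,0.038,0,0,0,0, 0,0,0,0,0,0,-0.15, 0,0,0,0,0,0,-0.3, 0,0,0,0,0,0,-0.3]'
```

```text
time: 33.35
eef_pos: [0.6342, 0.1007, 0.1153]
tcp_rot: [-0.002, 0.741, 0.671, -0.003]
wrist_force: [-1.9, -0.3, -1.5]
width: 0.0427
gripper_force: 0.0
time: 33.77
eef_pos: [0.6377, 0.1016, 0.1011]
tcp_rot: [0.0, 0.741, 0.672, 0.001]
wrist_force: [0.4, -0.2, 0.1]
width: 0.0296
gripper_force: 0.0
```

```bash
python3 -m jog '[0,-0.02,0,0,0,0,-0.3, 0,-0.02,0,0,0,0,-0.3, 0,-0.02,0,0,0,0,-0.3, 0,0,0,0,0,0,-0.3]'; python3 -m jog '[0,-0.02,0,0,0,0,-0.3, 0,-0.02,0,0,0,0,-0.3, 0,-0.02,0,0,0,0,-0.3, 0,-0.02,0,0,0,0,-0.3, 0,-0.02,0,0,0,0,-0.3, 0,-0.02,0,0,0,0,-0.3, 0,0,0,0,0,0,-0.3]'
python3 - <<'E'
from h import *
for c in('top','scene'):
  get_image(c)
  for n in('lid_bar','lid'):print(c,n,[(np.round(d['centre'],4).tolist(),round(d['conf'],2)) for d in place_of(c,n)][:2])
E
```

```text
time: 34.1
eef_pos: [0.6212, 0.1035, 0.1003]
tcp_rot: [-0.0, 0.741, 0.672, 0.0]
wrist_force: [-0.3, -0.5, -0.7]
width: 0.0297
gripper_force: 0.0
time: 34.68
eef_pos: [0.5912, 0.1064, 0.0999]
tcp_rot: [-0.0, 0.741, 0.672, -0.0]
wrist_force: [0.5, 0.3, 0.5]
width: 0.0297
gripper_force: 0.0
top lid_bar [([0.4352, -0.1994, 0.0103], 0.63)]
top lid []
scene lid_bar [([0.5996, 0.1039, 0.0927], 0.73)]
scene lid [([0.6317, 0.1064, 0.0716], 0.79), ([0.6542, -0.0666, 0.0004], 0.4)]
```

```bash
python3 -m jog '[0,-0.016,0,0,0,0,-0.3, 0,-0.016,0,0,0,0,-0.3, 0,-0.012,0,0,0,0,-0.3, 0,0,0,0,0,0,-0.3]'; python3 -m jog '[0,-0.008,0,0,0,0,-0.3, 0,-0.006,0,0,0,0,-0.3, 0,0,0,0,0,0,-0.3]';  python3 -m jog '[0,-0.005,0,0,0,0,-0.3, 0,-0.005,0,0,0,0,-0.3, 0,0,0,0,0,0,-0.3]'
python3 - <<'E'
from h import *
for c in('top','scene'):
  get_image(c)
  for n in('lid_bar','lid'):print(c,n,[(np.round(d['centre'],4).tolist(),round(d['conf'],2)) for d in place_of(c,n)][:2])
E
```

```text
time: 35.32
eef_pos: [0.5806, 0.1073, 0.0999]
tcp_rot: [-0.0, 0.741, 0.672, -0.0]
wrist_force: [0.7, 0.3, -0.1]
width: 0.0297
gripper_force: 0.0
time: 35.57
eef_pos: [0.5776, 0.1076, 0.1]
tcp_rot: [-0.0, 0.741, 0.672, 0.0]
wrist_force: [-1.2, 0.2, -0.1]
width: 0.0299
gripper_force: 0.0
time: 35.82
eef_pos: [0.5753, 0.1077, 0.1]
tcp_rot: [-0.0, 0.741, 0.672, 0.0]
wrist_force: [0.3, -0.1, 0.1]
width: 0.03
gripper_force: 0.0
top lid_bar []
top lid [([0.452, 0.062, 0.0024], 0.23)]
scene lid_bar [([0.5879, 0.1062, 0.0932], 0.85)]
scene lid [([0.6174, 0.1068, 0.0709], 0.96), ([0.6126, 0.1031, -0.0006], 0.27)]
```

```bash
python3 -m jog '[0,-0.005,0,0,0,0,-0.3, 0,0,0,0,0,0,-0.3]'; python3 -m jog '[0,-0.005,0,0,0,0,-0.3, 0,0,0,0,0,0,-0.3]';  python3 -m jog '[0,-0.005,0,0,0,0,-0.3, 0,0,0,0,0,0,-0.3]'
python3 - <<'E'
from h import *
for c in('top','scene'):
  get_image(c)
  for n in('lid_bar','lid'):print(c,n,[(np.round(d['centre'],4).tolist(),round(d['conf'],2)) for d in place_of(c,n)][:2])
E
```

```text
time: 36.28
eef_pos: [0.5741, 0.1079, 0.1]
tcp_rot: [0.0, 0.741, 0.672, 0.0]
wrist_force: [0.2, -0.8, 0.1]
width: 0.0301
gripper_force: 0.1
time: 36.45
eef_pos: [0.5728, 0.108, 0.1]
tcp_rot: [0.0, 0.741, 0.672, 0.0]
wrist_force: [0.9, -0.1, -0.0]
width: 0.0302
gripper_force: 0.1
time: 36.62
eef_pos: [0.5715, 0.1081, 0.1]
tcp_rot: [-0.0, 0.741, 0.672, 0.0]
wrist_force: [0.5, 0.3, 0.1]
width: 0.0299
gripper_force: 0.1
top lid_bar []
top lid []
scene lid_bar [([0.5826, 0.108, 0.0924], 0.72)]
scene lid [([0.6098, 0.1069, 0.0716], 0.6), ([0.4349, -0.2003, 0.0125], 0.34)]
```

```bash
python3 -m jog '[0,-0.004,0,0,0,0,-0.3, 0,0,0,0,0,0,-0.3]'; python3 -m jog '[0,-0.004,0,0,0,0,-0.3, 0,0,0,0,0,0,-0.3]'
```

```text
time: 37.08
eef_pos: [0.5707, 0.1082, 0.1]
tcp_rot: [0.0, 0.741, 0.672, 0.0]
wrist_force: [1.6, 0.4, -0.4]
width: 0.0297
gripper_force: 0.4
time: 37.25
eef_pos: [0.5705, 0.1082, 0.1004]
tcp_rot: [0.001, 0.741, 0.672, 0.001]
wrist_force: [4.1, -0.9, -1.2]
width: 0.0297
gripper_force: 2.2
```

```bash
python3 -m jog '[0,0.016,0,0,0,0,-0.3, 0,0,0,0,0,0,-0.1, 0,0,0,0,0,0,0.05, 0,0,-0.04,0,0,0,0.1, 0,0,-0.1,0,0,0,0.1, 0,0,-0.14,0,0,0,0.1, 0,0,-0.14,0,0,0,0.1, 0,0,-0.14,0,0,0,0.1, 0,0,0,0,0,0,0.1, 0,0,0,0,0,0,0.1]'
python3 - <<'E'
from h import *
for i in range(2):
 for c in('top','scene','wrist'):
  s=bot.get_state();im=get_image(c);save(im,'z_%s.png'%c)
  for n in('lid_bar','lid','print_box'):print(c,n,[(np.round(d['centre'],4).tolist(),round(d['conf'],2)) for d in place_of(c,n)][:1])
for n in('ink_jar','blue_bottle','water_cup','stud_cap','pliers'):
  print(n,[(np.round(d['centre'],4).tolist(),round(d['conf'],2)) for d in place_of('scene',n)][:3])
Rc,o=wcam(s);K=np.array(camera_params('wrist')['intrinsics'])
def pj(X): v=K@(Rc.T@(np.array(X)-o)); return (v[:2]/v[2]).round(1)
th=np.radians(-5.6);Rb=np.array([[np.cos(th),-np.sin(th)],[np.sin(th),np.cos(th)]])
h=cv2.cvtColor(im,cv2.COLOR_RGB2HSV)
for yb in(-.06,.06):   # sample across back and front edges
  for x0 in(.08,-.08):
    out=[]
    for dx in np.arange(-.016,.0161,.002):
      P=np.r_[np.array([.6151,.1039])+Rb@[x0+dx,yb],.076];u,v=pj(P).round().astype(int)
      out.append(f"{round(1000*(x0+dx))}:{'%d/%d/%d'%tuple(h[v,u]) if 0<=u<512 and 0<=v<384 else '-'}")
    print(yb,' '.join(out))
print(s['eef_pos'],s['time'])
E
```

```text
time: 38.08
eef_pos: [0.5747, 0.1079, 0.2431]
tcp_rot: [0.001, 0.741, 0.672, 0.002]
wrist_force: [-0.8, -0.4, -0.3]
width: 0.0472
gripper_force: 0.0
top lid_bar [([0.4341, -0.2012, 0.0113], 0.52)]
top lid []
top print_box []
scene lid_bar [([0.5839, 0.106, 0.0934], 0.57)]
scene lid []
scene print_box [([0.6153, 0.1035, -0.0], 0.93)]
wrist lid_bar [([0.5773, 0.1113, 0.0916], 0.93)]
wrist lid [([0.6162, 0.1031, 0.074], 0.78)]
wrist print_box []
top lid_bar []
top lid []
top print_box []
scene lid_bar [([0.5795, 0.1056, 0.0914], 0.96)]
scene lid [([0.6108, 0.1077, 0.0709], 0.58)]
scene print_box [([0.5425, 0.2208, 0.0531], 0.74)]
wrist lid_bar [([0.5785, 0.1054, 0.0958], 0.83)]
wrist lid [([0.6155, 0.1028, 0.0733], 0.94)]
wrist print_box []
ink_jar [([0.4334, -0.2038, 0.0559], 0.66)]
blue_bottle [([0.6558, -0.0672, -0.0008], 0.85)]
water_cup [([0.667, 0.2819, -0.0007], 0.63), ([0.4355, -0.1994, 0.1174], 0.21)]
stud_cap [([0.4371, -0.2023, 0.0569], 0.73), ([0.536, 0.1848, 0.0463], 0.42)]
pliers [([0.4336, -0.2022, 0.0577], 0.83), ([0.3084, -0.1838, 0.0492], 0.78), ([0.4439, -0.0913, 0.03
[... 297 characters left out ...]
246 -88:21/59/228 -86:21/60/227 -84:21/56/233 -82:23/150/56 -80:5/60/97 -78:112/122/172 -76:125/51/60 -74:20/93/232 -72:21/94/227 -70:21/93/228 -68:20/94/224 -66:22/97/228 -64:21/97/229
0.06 64:20/94/231 66:22/92/230 68:21/91/229 70:21/95/227 72:19/119/250 74:140/13/57 76:111/110/142 78:111/124/156 80:22/58/243 82:23/52/234 84:22/49/232 86:23/53/233 88:22/54/233 90:21/57/232 92:21/57/233 94:22/57/230 96:20/60/230
0.06 -96:21/59/226 -94:20/53/225 -92:23/59/225 -90:21/58/227 -88:19/58/226 -86:20/59/225 -84:20/53/228 -82:20/69/193 -80:13/54/57 -78:120/58/88 -76:21/54/75 -74:19/92/119 -72:20/93/113 -70:19/95/116 -68:19/92/117 -66:20/95/118 -64:18/97/116
[0.57366934 0.10793717 0.24003356] 39.0833
```

```bash
python3 -c "
from station import bot
print(bot.hand_in())"
```

```text
the job is handed in; nothing more can be done
None
```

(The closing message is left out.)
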